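Change the batch in the steam warmer

TASK

Change the batch in the steam warmer: move the white-capped spice jars out of its open pan onto the wooden cooling board, and stand every black-capped jar upright on the floor of the pan. When all are in place, turn the valve in front of the pan (not the one in front of the casserole) to 45 degrees open (pointer at the green tick), and after that press the selector key of the bay the pan is in (blue for the left bay, yellow for the right, seen from the robot) and last the green start key. Leave the other bay's valve and key, the bowl, the pepper mill and the spoon alone.

Things in the scene. Friction and masses are not known exactly. Their poses are not given: they have to be found in the camera images.
- warmer: fixed steel steam warmer, 300 (x) x 380 (y) x 50 mm high; black control strip along its front (-x) edge, two bays behind it, centred at warmer (48, +93) mm (left) and (48, -93) mm (right): one holds the open pan, the other the casserole. Origin: centre of its underside on the counter; x away from the robot, y to the robot's left, z up. Place and yaw vary
- pan_in (a point): centre of the inner floor of the open rectangular aluminium pan, fixed on the warmer in its left or right bay; the floor is 54 mm above the counter. The pan measures 184 (x) x 164 (y) x 24 mm outside, 176 x 156 mm inside, rim 20 mm above its floor. Axes parallel to the warmer's
- casserole: lidded black casserole, fixed in the other bay, 148 mm across, 96 mm high with its lid knob (146 mm above the counter). Origin: centre of its underside. Not part of the job
- valve_left (a joint): opening of the left bay's steam valve, rad: 0 = shut, pointer straight to the warmer's front (-x), at the red tick; grows counter-clockwise seen from above; 0.785 (45 degrees) = green tick; 1.571 (90 degrees) = full open, black tick. Stops at 0 and 1.571; stays where it is left
- valve_left_grip (a point): grip point on the left valve's vertical turning axis, 88 mm above the counter, at warmer (-98, +132) mm. The handle is a bar 12 mm thick, from 73 to 99 mm above the counter, reaching 44 mm to its red pointer end and 28 mm the other way. The point turns with it: its -x axis points to the pointer
- valve_right (a joint): opening of the right bay's steam valve, rad: 0 = shut, pointer straight to the warmer's front (-x), at the red tick; grows counter-clockwise seen from above; 0.785 (45 degrees) = green tick; 1.571 (90 degrees) = full open, black tick. Stops at 0 and 1.571; stays where it is left
- valve_right_grip (a point): grip point on the right valve's vertical turning axis, 88 mm above the counter, at warmer (-98, -132) mm. The handle is a bar 12 mm thick, from 73 to 99 mm above the counter, reaching 44 mm to its red pointer end and 28 mm the other way. The point turns with it: its -x axis points to the pointer
- key_left (a joint): travel of the blue key, m: 0 = up, 0.006 = fully down (4 N); springs back; counts as pressed beyond 0.0035
- key_left_top (a point): top centre of the blue key: selects the left bay; at warmer (-98, +50) mm; round, 26 mm across, pressed straight down
- key_right (a joint): travel of the yellow key, m: 0 = up, 0.006 = fully down (4 N); springs back; counts as pressed beyond 0.0035
- key_right_top (a point): top centre of the yellow key: selects the right bay; at warmer (-98, -50) mm; round, 26 mm across, pressed straight down
- key_start (a joint): travel of the green start key, m: 0 = up, 0.006 = fully down (4 N); springs back; counts as pressed beyond 0.0035
- key_start_top (a point): top centre of the green start key, between the other two; at warmer (-98, 0) mm; round, 26 mm across, pressed straight down
- jar1: spice jar to be warmed: brick red contents, BLACK cap; body 46 mm across to 44 mm height, cap 43 mm across, 58 mm high in all, about 150 g, standing on the counter. Origin: centre of its underside, z up through the cap. May be absent
- jar2: spice jar to be warmed: yellow contents, BLACK cap; body 46 mm across to 44 mm height, cap 43 mm across, 58 mm high in all, about 150 g, standing on the counter. Origin: centre of its underside, z up through the cap. May be absent
- jar3: spice jar to be warmed: brown contents, BLACK cap; body 46 mm across to 44 mm height, cap 43 mm across, 58 mm high in all, about 150 g, standing on the counter. Origin: centre of its underside, z up through the cap. May be absent
- jar4: spice jar to be warmed: orange contents, BLACK cap; body 46 mm across to 44 mm height, cap 43 mm across, 58 mm high in all, about 150 g, standing on the counter. Origin: centre of its underside, z up through the cap. May be absent
- jar5: spice jar to be warmed: green contents, BLACK cap; body 46 mm across to 44 mm height, cap 43 mm across, 58 mm high in all, about 150 g, standing on the counter. Origin: centre of its underside, z up through the cap. May be absent
- warm1: already warmed spice jar with a WHITE cap and pale contents, same shape and size as the others (46 mm across, 58 mm high, about 150 g); starts standing in the pan, belongs on the wooden board. Origin: centre of its underside, z up. May be absent
- warm2: already warmed spice jar with a WHITE cap and pale contents, same shape and size as the others (46 mm across, 58 mm high, about 150 g); starts standing in the pan, belongs on the wooden board. Origin: centre of its underside, z up. May be absent
- board_top (a point): centre of the top face of the wooden cooling board, fixed on the counter at the left: 110 (x) x 150 (y) x 10 mm thick; the top is 10 mm above the counter. Axes as the board's sides, z up
- bowl: black bowl 120 mm across, 50 mm high, near the robot on its left; bystander. Origin: centre of its underside
- mill: dark wooden pepper mill 56 mm across, 140 mm high, at the far right; bystander. Origin: centre of its underside
- spoon: wooden spoon 200 mm long lying near the robot's right; bystander. Origin: on its underside, x along it to the bowl end
There are look-alikes about, which are no part of the job. Leave any pink or purple look-alike of the warm2 alone.

How it is judged (in metres and radians):
On the way, in this order (a step that is already met when the one before it is completed fails the run):
1. every black-capped jar stands upright on the floor of the pan and every white-capped jar upright on the cooling board (x of jar1 in the frame of pan_in between -0.075 and 0.075 m and y of jar1 in the frame of pan_in between -0.065 and 0.065 m and z of each of jar1, jar2, jar3, jar4, jar5 in the frame of pan_in below 0.008 m and angle between each of jar1, jar2, jar3, jar4, jar5, warm1, warm2's own z axis and vertical below 0.12 rad and x of jar2 in the frame of pan_in between -0.075 and 0.075 m and y of jar2 in the frame of pan_in between -0.065 and 0.065 m and x of jar3 in the frame of pan_in between -0.075 and 0.075 m and y of jar3 in the frame of pan_in between -0.065 and 0.065 m and x of jar4 in the frame of pan_in between -0.075 and 0.075 m and y of jar4 in the frame of pan_in between -0.065 and 0.065 m and x of jar5 in the frame of pan_in between -0.075 and 0.075 m and y of jar5 in the frame of pan_in between -0.065 and 0.065 m and x of warm1 in the frame of board_top between -0.055 and 0.055 m and y of warm1 in the frame of board_top between -0.075 and 0.075 m and z of warm1 in the frame of board_top between -0.004 and 0.006 m and x of warm2 in the frame of board_top between -0.055 and 0.055 m and y of warm2 in the frame of board_top between -0.075 and 0.075 m and z of warm2 in the frame of board_top between -0.004 and 0.006 m), for 0.2 s.
2. the valve of the pan's bay is set to 45 degrees (((y of pan_in in the frame of warmer above 0 m and value of joint valve_left between 0.655 and 0.915 rad) or (not (y of pan_in in the frame of warmer above 0 m) and value of joint valve_right between 0.655 and 0.915 rad))), for 0.3 s.
3. the selector key of the pan's bay is pressed (((y of pan_in in the frame of warmer above 0 m and value of joint key_left above 0.0035 m) or (not (y of pan_in in the frame of warmer above 0 m) and value of joint key_right above 0.0035 m))), for 0.05 s.
4. the green start key is pressed (value of joint key_start above 0.0035 m), for 0.05 s.
At the end, for the whole second after the job is handed in: Black-capped jars upright (0.12 rad) and at rest on the pan floor (within 8 mm), inside the pan; white-capped jars likewise on the cooling board, centres over it; the valve of the pan's bay at 45 degrees within 7.4 (0.785 +- 0.13 rad); all keys up (all of step 1 and linear speed of each of jar1, jar2, jar3, jar4, jar5, warm1, warm2 below 0.02 m/s and ((y of pan_in in the frame of warmer above 0 m and value of joint valve_left between 0.655 and 0.915 rad) or (not (y of pan_in in the frame of warmer above 0 m) and value of joint valve_right between 0.655 and 0.915 rad)) and value of joint each of key_left, key_right, key_start below 0.002 m); the robot touches nothing.
It fails at once if the casserole bay's valve is opened beyond 0.5 rad ((y of pan_in in the frame of warmer above 0 m and value of joint valve_right above 0.5 rad) or (not (y of pan_in in the frame of warmer above 0 m) and value of joint valve_left above 0.5 rad)).
It fails at once if the casserole bay's selector key is pressed ((y of pan_in in the frame of warmer above 0 m and value of joint key_right above 0.0035 m) or (not (y of pan_in in the frame of warmer above 0 m) and value of joint key_left above 0.0035 m)).
It fails at once if start is pressed while the pan's valve is not at its setting (value of joint key_start above 0.0035 m and not ((y of pan_in in the frame of warmer above 0 m and value of joint valve_left between 0.655 and 0.915 rad) or (not (y of pan_in in the frame of warmer above 0 m) and value of joint valve_right between 0.655 and 0.915 rad))).
It fails at once if bowl, pepper mill or spoon is moved more than 30 mm (distance of any of bowl, mill, spoon from where it was at the start of the episode above 0.03 m).
It fails at once if the pepper mill is tipped (angle between mill's own z axis and vertical above 0.5 rad).
Of jar1, jar2, jar3, jar4, jar5 only 4 to 5 are there at a start; the rules pass over those that are not, and their reading is None.
Of warm1, warm2 only 1 to 2 are there at a start; the rules pass over those that are not, and their reading is None.
At some moment in a run one of jar1, jar2, jar3, jar4, jar5 may be knocked a few centimetres aside while the robot is not near it.
It also fails if it takes over 210 s, if anything falls off the work surface, if the arm or the gripper's body presses on something with over 40 N, if the wrist force passes 120 N, or if a joint passes its speed limit or range.

ROBOT

A 6-joint arm with a two-finger parallel gripper is mounted at the origin on the work surface. World frame = base frame: x ahead of the robot, y to its left, z up, the work surface at z = 0. Lengths are in mm, angles in rad, forces in N, time in s.
With the tool pointing down it reaches from about 250 to 800 mm from the base axis. Payload 3.9 kg.
Tool frame: the origin (TCP) lies at the very end of the fingers, on their centre line; the grasp point (between the pads) lies 19 mm behind it; z points along the fingers, x is the direction in which the jaws open and shut, and the axes are right-handed (so a half turn about z gives the same grasp; the last joint's range is limited). The gripper opens to 85 mm and grips with 20 to 120 N. Pads are 22 mm wide; open, the fingers measure 114 mm over their backs; the gripper's body (76 mm by 85 mm) begins 54 mm behind the grasp point. The pads swing forward as they close: fully open they stand 13 mm farther back than shut.
Start: joints at [1.223, 0.26, -0.138, 1.173, 0, 1.571], TCP at [178.931, 493.557, 231.304] pointing down, gripper open.
Joint ranges: [-2.78, 2.78], [-0.83, 1.72], [-1.28, 1.37], [-1.9, 2.12], [-1.57, 1.48], [-3.14, 3.14]. Speed limits (rad/s): [2.57, 2.57, 3.14, 3.14, 3.14, 3.14].

INTERFACE

Orientations are given as a unit quaternion [x, y, z, w].
In Python, from bench import * gives the robot as it stands.
- The arm moves only by the tool step_arm, never from a script. Its argument "plan" is a list of rows, each a list of 3 entries, a list of its own where there are three numbers: the shift along the tool's x, y, z scaled (see below), then the turn, a rotation vector about the tool's x, y, z scaled (see below), then the finger opening in mm, from 0 to 85.4. In form: [[[x, y, z], [ax, ay, az], jaw], ...]. A call has 1 to 5 rows; each row shifts and turns the pose as measured when the row begins, along the tool's axes as they then stand; what a row does not reach is not made up. The controller multiplies each number of a shift by 30 mm and each number of a turn by 0.08 rad. A row lasts 1/8 s, in which the tool goes at most 62.5 mm and 10.7 degrees, less where a joint would pass 70% of its speed; a pose out of reach is approached as far as the arm can. A call with a number of a shift or a turn outside -1 to 1 is refused whole. A call with a gripper value outside its range is refused whole. The fingers move at their own pace and stop on an object; "newtons" is the grip in N (left out, the last holds). Time passes only in rows, so rows that do not move let the fingers close. It gives the time, the measured TCP pose, the force and the opening at its end, in the units of the state.
- read_state(): the state, without advancing time (a new reading comes with each control period).
- snapshot(name): name is "scene" or "top" or "wrist"; returns (picture, depth): 420x560x3 uint8, red, green, blue; 420x560 float32, mm along the optical axis (not along the pixel's ray), 0 where there is no reading.
- get_calibration(name): a dict with "camera_matrix" (3x3 intrinsics, pixels), "distortion" ([k1, k2, p1, p2, k3] as OpenCV has them; the pictures are not rectified), "R" (3x3) and "t" (3): a world point X has camera coordinates R X + t. Camera axes: x right, y down, z forward; pixel columns grow to the right and rows downward; lengths in mm; the calibration is good to about 2 mm. A picture is of the moment at which its call begins: read the wrist's pose just before it. get_calibration takes no time and is no camera call; for the wrist camera it gives the pose at the moment of the call.
- close_job(): hands the job in, once; it reports no verdict.
The state is a dict: "time": time; "joints": joint angles; "qd": joint speeds; "tau": joint torques, N m; "tcp_pos": TCP position; "tcp_rot": TCP orientation; "wrist_force": force on the tool from outside, world axes, zero at the start; "torque": the same for the moment, N m; "gripper_width": finger opening in mm.
Only numpy, scipy, OpenCV 4.12 (cv2) and the standard library are available. Lean on these libraries where they do the work, as an engineer would, in place of code of your own. Each camera call takes 0.05 s, during which the arm holds its last target.

## Working session

There is one attempt and no reset: what is moved stays moved. The work goes in short steps, Python scripts to look and compute and a tool call to move; the robot and the scene stay as the last step left them, time stands still between calls to the robot, and variables do not carry over. Pictures are saved under pics/ and viewed, and the job is handed in when it is done.

Besides the shell and the picture viewer there is one more tool, called after "Call:" by a JSON object that holds its "name" and its "arguments". step_arm: Moves the arm, as the interface text tells. Its arguments: {"type":"object","properties":{"plan":{"type":"array","items":{"type":"array"}},"newtons":{"type":"number"}},"required":["plan"]}

```bash
ls; mkdir -p pics
python3 - <<'E'
from bench import *
import cv2,numpy as np
s=read_state();print(s)
for n in("scene","top","wrist"):
    p,d=snapshot(n);cv2.imwrite(f"pics/{n}0.png",p[:,:,::-1]);np.save(f"{n}_d0.npy",d)
    c=get_calibration(n);print(n,c)
E
```

```text
pics
{'time': 0.0, 'joints': array([ 1.22301689e+00,  2.60690159e-01, -1.39379775e-01,  1.17268904e+00,
        4.08416236e-07,  1.57078023e+00]), 'qd': array([ 6.94414970e-04,  1.21074908e-03, -6.24571191e-04, -3.15750227e-03,
       -2.57307135e-04, -1.18879802e-05]), 'tau': array([ 9.86711857e-04, -4.05673063e+01,  2.53924853e+01,  1.85401936e-02,
        1.06141551e-04,  1.44018821e-05]), 'tcp_pos': array([178.69352956, 492.92890478, 230.45762594]), 'tcp_rot': array([ 8.18777932e-01,  5.74109515e-01, -8.03611701e-04,  5.63206586e-04]), 'wrist_force': array([ 0.14663428, -0.0978011 , -0.28885409]), 'torque': array([-0.00571614, -0.02815019,  0.03860497]), 'gripper_width': 85.22206675675021}
scene {'camera_matrix': array([[407.82635353,   0.        , 275.38683724],
       [  0.        , 407.82635353, 210.09324615],
       [  0.        ,   0.        ,   1.        ]]), 'distortion': array([-0.09318845,  0.        ,  0.        ,  0.        ,  0.        ]), 'R': array([[-0.66899545,  0.74308053, -0.0166255 ],
       [ 0.46833125,  0.40405848, -0.7857497 ],
       [-0.57715763, -0.53344
[... 393 characters left out ...]
32721e-04],
       [-9.83980461e-01, -5.38548932e-04, -1.78275526e-01],
       [ 1.78275398e-01,  2.78300999e-04, -9.83980592e-01]]), 't': array([  18.2456335 ,  519.63051224, 1305.99407013])}
wrist {'camera_matrix': array([[298.9132449 ,   0.        , 274.62948422],
       [  0.        , 298.9132449 , 207.76029788],
       [  0.        ,   0.        ,   1.        ]]), 'distortion': array([-0.0281124,  0.       ,  0.       ,  0.       ,  0.       ]), 'R': array([[ 3.40808861e-01,  9.40132204e-01, -8.71410020e-04],
       [ 8.96277037e-01, -3.24630777e-01,  3.02162756e-01],
       [ 2.83790051e-01, -1.03760769e-01, -9.53255952e-01]]), 't': array([-522.85653381,  -39.7135202 ,  380.03695466])}
```

View pics/scene0.png

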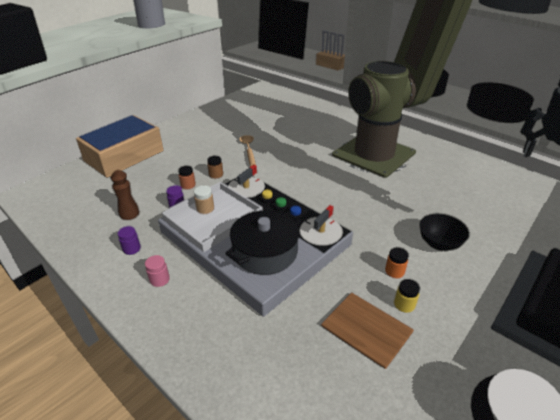

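View pics/top0.png

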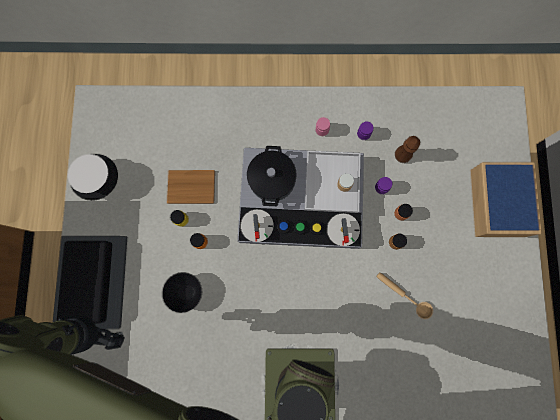

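View pics/wrist0.png

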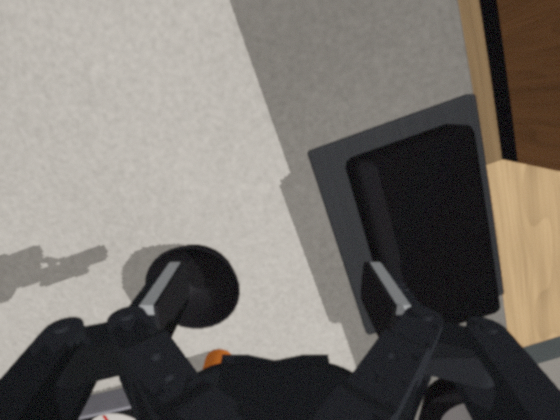

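Run:
```python
import cv2
a=cv2.imread("pics/top0.png")
cv2.imwrite("pics/c1.png",cv2.resize(a[110:260,230:430],None,fx=4,fy=4,interpolation=cv2.INTER_CUBIC))
b=cv2.imread("pics/scene0.png")
cv2.imwrite("pics/c2.png",cv2.resize(b[120:320,100:440],None,fx=2.35,fy=2.35,interpolation=cv2.INTER_CUBIC))
```

```text
(no output)
```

View pics/c1.png

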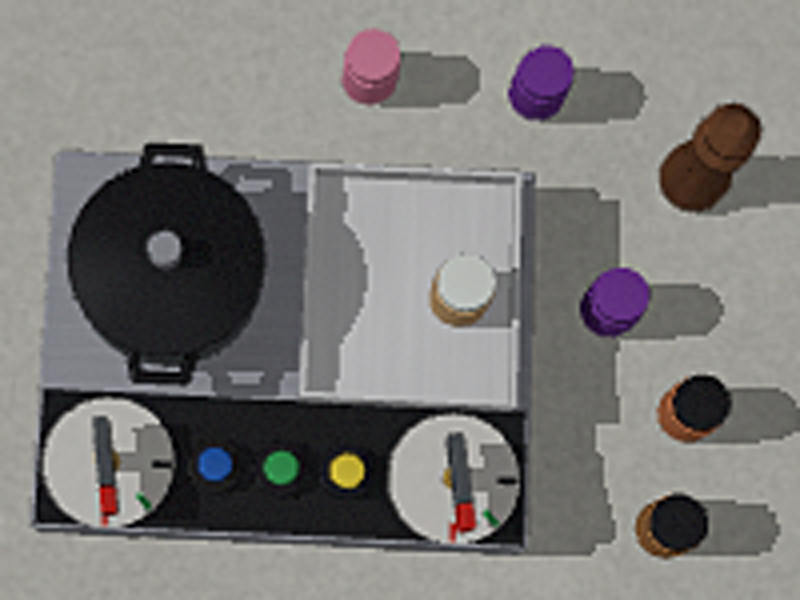

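View pics/c2.png

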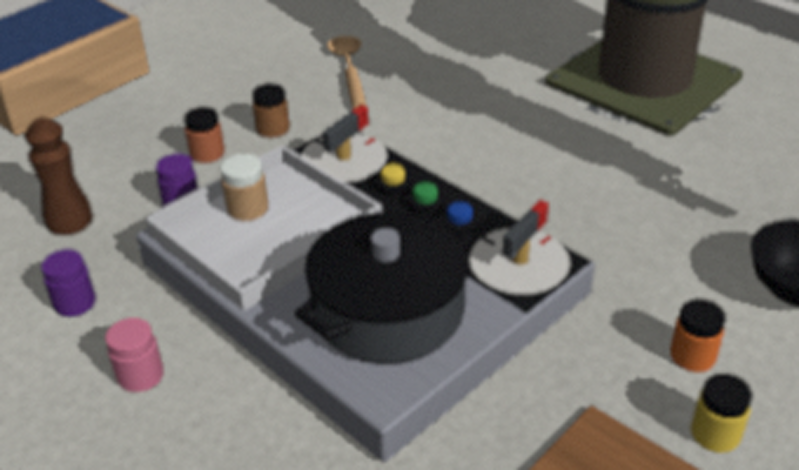

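```bash
cat > h.py <<'E'
from bench import *
import cv2,numpy as np
def grab(n,name=None):
    p,d=snapshot(n)
    if name: cv2.imwrite(f"pics/{name}.png",p[:,:,::-1])
    return p,d,get_calibration(n)
def cloud(d,c):
    h,w=d.shape
    u,v=np.meshgrid(np.arange(w),np.arange(h))
    K=np.array(c['camera_matrix']);D=np.array(c['distortion'])
    q=cv2.undistortPoints(np.stack([u,v],-1).reshape(-1,1,2).astype(np.float64),K,D).reshape(h,w,2)
    P=np.dstack([q[...,0]*d,q[...,1]*d,d])
    X=(P-np.array(c['t']))@np.array(c['R'])
    X[d==0]=np.nan
    return X
def ray(uv,z,c):
    K=np.array(c['camera_matrix']);D=np.array(c['distortion'])
    R=np.array(c['R']);t=np.array(c['t'])
    q=cv2.undistortPoints(np.array(uv,float).reshape(-1,1,2),K,D).reshape(-1,2)
    r=np.c_[q,np.ones(len(q))]@R; o=-R.T@t
    return o+r*((z-o[2])/r[:,2])[:,None]
def proj(X,c):
    R=np.array(c['R']);rv=cv2.Rodrigues(R)[0]
    return cv2.projectPoints(np.array(X,float).reshape(-1,1,3),rv,np.array(c['t'],float),np.array(c['camera_matrix']),np.array(c['distortion']))[0].reshape(-1,2)
def blobs(m,amin=30):
    n,l,s,ce=cv2.connectedComponentsWithStats(m.astype(np.uint8))
    return [(ce[i],s[i]) for i in range(1,n) if s[i,4]>=amin]
E
python3 - <<'E'
from h import *
p,d,c=grab("top"); X=cloud(d,c); hsv=cv2.cvtColor(p,cv2.COLOR_RGB2HSV)
H,S,V=[hsv[...,i].astype(int) for i in range(3)]
Z=X[...,2]
def rep(nm,m,z,amin=20):
    for ce,s in blobs(m,amin):
        l=m[s[1]:s[1]+s[3],s[0]:s[0]+s[2]]; zz=np.nanmedian(Z[s[1]:s[1]+s[3],s[0]:s[0]+s[2]][l])
        print(nm,ce.round(1),s[4],'z',zz.round(1),ray(ce,z if z else zz,c).round(1))
roi=np.zeros(Z.shape,bool);roi[110:260,150:430]=1
rep('black',(V<50)&(Z>45)&(Z<75)&roi,58)
rep('white',(S<40)&(V>150)&(Z>95)&roi,112)
rep('blue',(H>100)&(H<125)&(S>120)&(Z>45)&roi,0)
rep('green',(H>45)&(H<85)&(S>100)&(Z>45)&roi,0)
rep('yellow',(H>20)&(H<35)&(S>120)&(Z>45)&roi,0)
rep('red',((H<8)|(H>172))&(S>150)&(Z>45)&roi,99,8)
m=(Z>5)&(Z<16)&(H<25)&(S>80);roi2=np.zeros_like(m);roi2[160:215,150:230]=1
m&=roi2;rep('board',m,10,300)
cn=max(cv2.findContours(m.astype(np.uint8),0,1)[0],key=cv2.contourArea)
w=ray(cn.reshape(-1,2),10,c)[:,:2].astype(np.float32);print(cv2.minAreaRect(w))
# casserole, warmer top
m=(Z>46)&(Z<140)&roi;m[:,:232]=0;m[:,372:]=0
mm=(Z>44)&(Z<80)&roi;mm[:,:232]=0;mm[:,370:]=0
cn=max(cv2.findContours(mm.astype(np.uint8),0,1)[0],key=cv2.contourArea)
w=ray(cn.reshape(-1,2),50,c)[:,:2].astype(np.float32);print('warmer',cv2.minAreaRect(w))
E
```

```text
black [404.9 210.3] 153 z 58.8 [[ 512.1 -322.4   58. ]]
black [244.3 211.6] 79 z 51.8 [[507.7 168.6  58. ]]
black [303.7 226.2] 1931 z 52.3 [[462.9 -12.8  58. ]]
black [177.1 216.6] 143 z 59.8 [[492.3 373.   58. ]]
black [241.6 236.2] 58 z 51.7 [[432.2 175.4  58. ]]
black [196.7 239.7] 145 z 59.6 [[421.6 310.5  58. ]]
black [399.3 240.3] 154 z 58.8 [[ 419.9 -301.3   58. ]]
white [346.2 180. ] 151 z 113.3 [[ 593.9 -138.4  112. ]]
blue [283.2 225.8] 65 z 71.3 [[462.2  49.2  71.3]]
green [299.8 226.4] 64 z 72.2 [[460.2  -0.9  72.2]]
yellow [182.6 218. ] 21 z 51.6 [[489.  357.6  51.6]]
yellow [316.3 227.1] 67 z 71.7 [[458.  -50.4  71.7]]
red [256.4 234.7] 31 z 98.8 [[431.8 127.   99. ]]
red [345.5 239.4] 35 z 98.7 [[ 418.2 -134.3   99. ]]
board [190.6 186.5] 1481 z 11.0 [[597.5 347.6  10. ]]
((597.8214721679688, 347.4703674316406), (108.33411407470703, 148.7903289794922), 0.08155667781829834)
warmer ((557.3541259765625, -5.9137115478515625), (378.87506103515625, 299.8693542480469), 87.2995376586914)
```

Candidates in the top view: black caps at (405,210) red, (399,240) brown, (177,217) yellow and (197,240) orange are the jars to warm. The white cap at (346,180) in the pan is the one to move out. The look-alikes are purple at (384,186) and (365,130) and pink at (323,127), and I'll leave those. The close crop confirms this. The pan is in the right bay.

Call:
{"name": "step_arm", "arguments": {"plan": [[[-0.6,0.8,0],[0,0,1],85],[[-0.52,0.85,0],[0,0,1],85],[[-0.46,0.88,0],[0,0,1],85],[[-0.4,0.92,0],[0,0,1],85],[[-0.3,0.95,0],[0,0,1],85]], "newtons": 40}}

```text
time: 0.82
tcp_pos: [261.9, 365.8, 229.5]
tcp_rot: [0.918, 0.396, -0.001, 0.001]
wrist_force: [0.8, 1.1, -0.6]
gripper_width: 84.7
```

Call:
{"name": "step_arm", "arguments": {"plan": [[[-0.2,0.98,0],[0,0,1],85],[[-0.12,0.99,0],[0,0,1],85],[[-0.04,1,0],[0,0,1],85],[[0.04,1,0],[0,0,1],85],[[0.12,0.99,0],[0,0,1],85]]}}

```text
time: 1.45
tcp_pos: [349.5, 238.0, 229.2]
tcp_rot: [0.98, 0.199, -0.001, 0.001]
wrist_force: [0.7, -0.2, -0.8]
gripper_width: 85.1
```

Call:
{"name": "step_arm", "arguments": {"plan": [[[0.2,0.98,0],[0,0,1],85],[[0.28,0.95,0],[0,0,1],85],[[0.36,0.93,0],[0,0,1],85],[[0.43,0.9,0],[0,0,1],85],[[0.5,0.86,0],[0,0,1],85]]}}

```text
time: 2.08
tcp_pos: [435.9, 110.1, 229.0]
tcp_rot: [1.0, -0.006, -0.001, 0.002]
wrist_force: [0.3, -0.4, 0.1]
gripper_width: 85.1
```

```bash
cat >> h.py <<'E'
from scipy.spatial.transform import Rotation as Ro
W0=np.array([557.8,-5.6]);YAW=-0.046
def w2(x,y):
    c,s=np.cos(YAW),np.sin(YAW);return W0+np.array([c*x-s*y,s*x+c*y])
def go(*ts,yaw=YAW):
    s=read_state();R=Ro.from_quat(s['tcp_rot']);p=s['tcp_pos'].copy()
    goal=Ro.from_euler('z',yaw)*Ro.from_matrix(np.diag([1,-1,-1]))
    print('pos',p.round(1),'turn units',((R.inv()*goal).as_rotvec()/.08).round(2),'w',round(s['gripper_width'],1),'F',s['wrist_force'].round(1))
    for t in ts:
        t=np.array(t,float);u=goal.inv().apply(t-p)/30
        print('->',t.round(1),'units',u.round(2),'maxrows',np.abs(u).max().round(1));p=t
E
python3 -c "
from h import *
go((593.9,-138.4,215),(593.9,-138.4,74))"
```

```text
pos [435.9 110.1 229. ] turn units [0.04 0.03 0.42] w 85.1 F [ 0.3 -0.4  0.1]
-> [ 593.9 -138.4  215. ] units [5.64 8.03 0.47] maxrows 8.0
-> [ 593.9 -138.4   74. ] units [0.  0.  4.7] maxrows 4.7
```

Call:
{"name": "step_arm", "arguments": {"plan": [[[0.6,0.9,0.05],[0,0,0.42],85],[[0.6,0.9,0.05],[0,0,0],85],[[0.6,0.9,0.05],[0,0,0],85],[[0.6,0.9,0.05],[0,0,0],85],[[0.6,0.9,0.05],[0,0,0],85]]}}

```text
time: 2.7
tcp_pos: [522.3, -33.2, 220.8]
tcp_rot: [1.0, -0.024, -0.002, 0.001]
wrist_force: [-0.7, -0.2, 0.5]
gripper_width: 84.8
```

Call:
{"name": "step_arm", "arguments": {"plan": [[[0.66,0.88,0.05],[0,0,0],85],[[0.66,0.88,0.05],[0,0,0],85],[[0.66,0.88,0.05],[0,0,0],85],[[0.66,0.88,0.05],[0,0,0],85],[[0,0,0],[0,0,0],85]]}}

```text
time: 3.32
tcp_pos: [598.5, -148.2, 212.5]
tcp_rot: [1.0, -0.025, -0.003, 0.001]
wrist_force: [0.1, -0.2, -0.0]
gripper_width: 85.0
```

```bash
python3 -c "
from h import *
go((593.9,-138.4,150),(593.9,-138.4,74))
p,d,c=grab('wrist','w1');print(proj([[593.9,-138.4,112]],c))"
```

```text
pos [ 598.5 -148.2  212.5] turn units [ 0.03  0.07 -0.06] w 85.0 F [ 0.1 -0.2 -0. ]
-> [ 593.9 -138.4  150. ] units [-0.17 -0.32  2.08] maxrows 2.1
-> [ 593.9 -138.4   74. ] units [0.   0.   2.53] maxrows 2.5
[[270.54905183 196.45337102]]
```

View pics/w1.png

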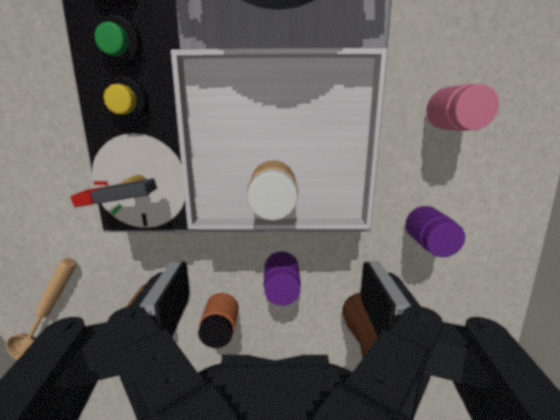

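Wrist view: the white cap is at (273,193), where it was predicted, and there is nothing between the fingers. Descending.

Call:
{"name": "step_arm", "arguments": {"plan": [[[-0.17,-0.32,0.9],[0,0,0],85],[[0,0,0.9],[0,0,0],85],[[0,0,0.9],[0,0,0],85],[[0,0,0.9],[0,0,0],85],[[0,0,0.8],[0,0,0],85]]}}

```text
time: 4.0
tcp_pos: [590.7, -132.4, 80.2]
tcp_rot: [1.0, -0.023, -0.002, 0.0]
wrist_force: [-0.0, 1.3, -0.7]
gripper_width: 85.1
```

```bash
python3 -c "
from h import *
go((593.9,-138.4,76))"
```

```text
pos [ 590.7 -132.4   80.2] turn units [0.   0.04 0.01] w 85.1 F [-0.   1.3 -0.7]
-> [ 593.9 -138.4   76. ] units [0.12 0.19 0.14] maxrows 0.2
```

Call:
{"name": "step_arm", "arguments": {"plan": [[[0.12,0.2,0.15],[0,0,0],85],[[0,0,0],[0,0,0],40],[[0,0,0],[0,0,0],40],[[0,0,0],[0,0,0],40],[[0,0,0],[0,0,0],40]]}}

```text
time: 4.62
tcp_pos: [593.5, -137.2, 77.4]
tcp_rot: [1.0, -0.022, -0.002, -0.0]
wrist_force: [-0.3, -0.3, -1.6]
gripper_width: 44.9
```

Call:
{"name": "step_arm", "arguments": {"plan": [[[0,0,0],[0,0,0],40],[[0,0,0],[0,0,0],40],[[0,0,-0.5],[0,0,0],40],[[0,0,-0.8],[0,0,0],40],[[0,0,-0.8],[0,0,0],40]]}}

```text
time: 5.25
tcp_pos: [591.5, -136.8, 141.3]
tcp_rot: [1.0, -0.022, -0.004, -0.001]
wrist_force: [-0.2, 0.3, -2.0]
gripper_width: 44.4
```

```bash
python3 -c "
from h import *
go((593.9,-138.4,215),(598,347.5,215),(598,347.5,32))
grab('wrist','w2')"
```

```text
pos [ 591.5 -136.8  141.3] turn units [-0.02  0.11  0.03] w 44.4 F [-0.2  0.3 -2. ]
-> [ 593.9 -138.4  215. ] units [ 0.08  0.05 -2.46] maxrows 2.5
-> [598.  347.5 215. ] units [ -0.61 -16.19   0.  ] maxrows 16.2
-> [598.  347.5  32. ] units [0.  0.  6.1] maxrows 6.1
```

View pics/w2.png

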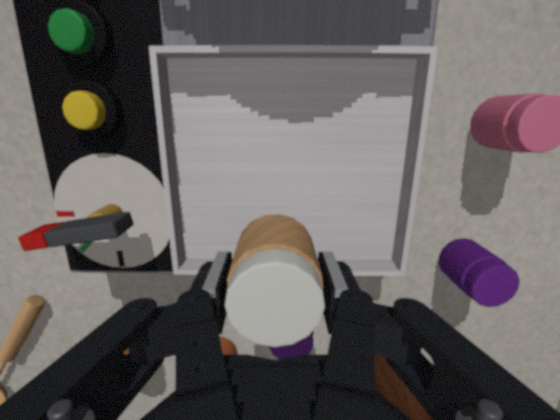

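The jar is held; the white cap sits between the pads at (275,300).

Call:
{"name": "step_arm", "arguments": {"plan": [[[0,0,-0.9],[0,0,0],40],[[0,0,-0.9],[0,0,0],40],[[0,-0.5,-0.7],[0,0,0],40],[[0,-1,0],[0,0,0],40],[[0,-1,0],[0,0,0],40]]}}

```text
time: 5.92
tcp_pos: [598.6, -63.1, 226.0]
tcp_rot: [1.0, -0.024, 0.002, 0.0]
wrist_force: [0.2, 0.2, -1.3]
gripper_width: 44.5
```

Call:
{"name": "step_arm", "arguments": {"plan": [[[0,-1,0],[0,0,0],40],[[0,-1,0],[0,0,0],40],[[0,-1,0],[0,0,0],40],[[0,-1,0],[0,0,0],40],[[0,-1,0],[0,0,0],40]]}}

```text
time: 6.55
tcp_pos: [606.2, 91.4, 228.1]
tcp_rot: [1.0, -0.024, 0.003, 0.0]
wrist_force: [-0.4, 0.7, -1.5]
gripper_width: 44.7
```

Call:
{"name": "step_arm", "arguments": {"plan": [[[0,-1,0],[0,0,0],40],[[0,-1,0],[0,0,0],40],[[0,-1,0],[0,0,0],40],[[0,-1,0],[0,0,0],40],[[0,-1,0],[0,0,0],40]]}}

```text
time: 7.18
tcp_pos: [613.5, 246.2, 229.5]
tcp_rot: [1.0, -0.024, 0.004, 0.0]
wrist_force: [-0.2, -1.0, -2.7]
gripper_width: 44.6
```

```bash
python3 -c "
from h import *
go((598,347.5,200),(598,347.5,34))"
```

```text
pos [613.5 246.2 229.5] turn units [ 0.   -0.11 -0.04] w 44.6 F [-0.2 -1.  -2.7]
-> [598.  347.5 200. ] units [-0.67 -3.35  0.98] maxrows 3.3
-> [598.  347.5  34. ] units [0.   0.   5.53] maxrows 5.5
```

Call:
{"name": "step_arm", "arguments": {"plan": [[[-0.2,-0.9,0.2],[0,0,0],40],[[-0.2,-0.9,0.2],[0,0,0],40],[[-0.2,-0.9,0.3],[0,0,0],40],[[-0.1,-0.5,0.7],[0,0,0],40],[[0,0,0.7],[0,0,0],40]]}}

```text
time: 7.8
tcp_pos: [598.7, 350.2, 167.9]
tcp_rot: [1.0, -0.023, 0.007, -0.002]
wrist_force: [0.8, -0.5, -1.9]
gripper_width: 44.8
```

```bash
python3 -c "
from h import *
go((598,347.5,60),(598,347.5,34))"
```

```text
pos [598.7 350.2 167.9] turn units [-0.05 -0.18  0.  ] w 44.8 F [ 0.8 -0.5 -1.9]
-> [598.  347.5  60. ] units [-0.02  0.09  3.6 ] maxrows 3.6
-> [598.  347.5  34. ] units [0.   0.   0.87] maxrows 0.9
```

Call:
{"name": "step_arm", "arguments": {"plan": [[[0,0.08,0.8],[0,-0.15,0],40],[[0,0,0.8],[0,0,0],40],[[0,0,0.8],[0,0,0],40],[[0,0,0.7],[0,0,0],40],[[0,0,0.4],[0,0,0],40]]}}

```text
time: 8.43
tcp_pos: [598.8, 349.0, 59.8]
tcp_rot: [1.0, -0.022, 0.001, -0.002]
wrist_force: [0.4, 0.4, -1.6]
gripper_width: 44.9
```

```bash
python3 -c "
from h import *
go((598,347.5,60),(598,347.5,34))"
```

```text
pos [598.8 349.   59.8] turn units [-0.05 -0.03  0.02] w 44.9 F [ 0.4  0.4 -1.6]
-> [598.  347.5  60. ] units [-0.02  0.05 -0.01] maxrows 0.1
-> [598.  347.5  34. ] units [0.   0.   0.87] maxrows 0.9
```

Call:
{"name": "step_arm", "arguments": {"plan": [[[0,0,0.4],[0,0,0],40],[[0,0,0.25],[0,0,0],40],[[0,0,0.15],[0,0,0],40],[[0,0,0],[0,0,0],40]]}}

```text
time: 8.93
tcp_pos: [599.4, 349.4, 35.1]
tcp_rot: [1.0, -0.022, 0.002, -0.002]
wrist_force: [0.7, 0.2, -1.0]
gripper_width: 44.5
```

Call:
{"name": "step_arm", "arguments": {"plan": [[[0,0,0.08],[0,0,0],40],[[0,0,0],[0,0,0],55],[[0,0,0],[0,0,0],70],[[0,0,-0.2],[0,0,0],80],[[0,0,-0.9],[0,0,0],85]]}}

```text
time: 9.55
tcp_pos: [599.2, 349.2, 66.8]
tcp_rot: [1.0, -0.022, 0.002, -0.002]
wrist_force: [-0.2, 0.3, 0.0]
gripper_width: 85.0
```

Call:
{"name": "step_arm", "arguments": {"plan": [[[0,0,-1],[0,0,0],85],[[0,0,-1],[0,0,0],85],[[0,0,0],[0,0,0],85]]}}

```text
time: 9.93
tcp_pos: [601.0, 350.1, 133.1]
tcp_rot: [1.0, -0.022, 0.005, -0.004]
wrist_force: [0.9, 1.3, -0.5]
gripper_width: 85.1
```

```bash
cat > find.py <<'E'
from h import *
def find(name=None):
    p,d,c=grab("top",name); X=cloud(d,c); Z=X[...,2]
    V=p.max(2).astype(int);S=V-p.min(2)
    out=[]
    for nm,m,zo in (('black',(V<50)&(Z>48)&(Z<75),58),('blackP',(V<50)&(Z>100)&(Z<125),112),('whiteB',(S<40)&(V>140)&(Z>55)&(Z<85),68),('whiteP',(S<40)&(V>150)&(Z>100)&(Z<125),112)):
        m=m.copy();m[:105]=0;m[275:]=0;m[:,:140]=0;m[:,430:]=0
        for ce,s in blobs(m,80):
            if s[4]<230 and 0.6<s[2]/s[3]<1.6: print(nm,ce.round(1),s[4],ray(ce,zo,c)[0].round(1))
E
python3 -c "
from find import *
find('t2');go()
"
```

```text
black [404.9 210.3] 154 [ 512.1 -322.3   58. ]
black [399.3 240.3] 153 [ 420.  -301.4   58. ]
pos [600.  349.5 131.3] turn units [-0.09 -0.09  0.02] w 85.0 F [-0.1  0.1 -0.6]
```

View pics/t2.png

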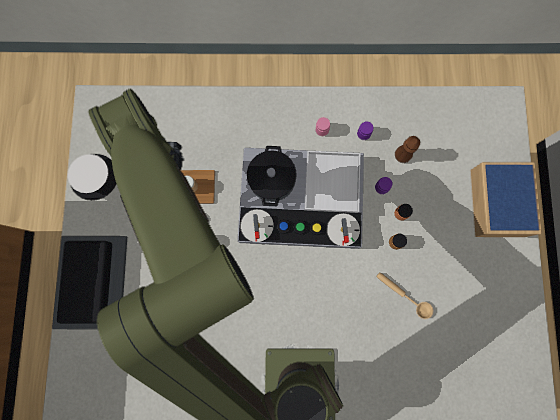

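Call:
{"name": "step_arm", "arguments": {"plan": [[[-1,-0.1,-0.6],[0,0,0],85],[[-1,-0.1,-0.3],[0,0,0],85],[[-0.9,-0.1,0],[0,0,0],85],[[-0.7,-0.1,0],[0,0,0],85],[[0,0,0],[0,0,0],85]]}}

```text
time: 10.6
tcp_pos: [486.5, 364.0, 151.7]
tcp_rot: [1.0, -0.023, -0.001, -0.0]
wrist_force: [0.6, 0.2, 0.5]
gripper_width: 84.9
```

```bash
python3 -c "
from find import *
go((492.3,373,60),(492.3,373,23))
p,d,c=grab('wrist','w3');print(proj([[492.3,373,58],[421.6,310.5,58],[599,349,68]],c))
"
```

```text
pos [486.5 364.  151.7] turn units [-0.01  0.02  0.01] w 84.9 F [0.6 0.2 0.5]
-> [492.3 373.   60. ] units [ 0.18 -0.31  3.06] maxrows 3.1
-> [492.3 373.   23. ] units [0.   0.   1.23] maxrows 1.2
[[280.15569437 198.06686825]
 [203.66798598 269.16111594]
 [412.37255838 223.96684114]]
```

View pics/w3.png

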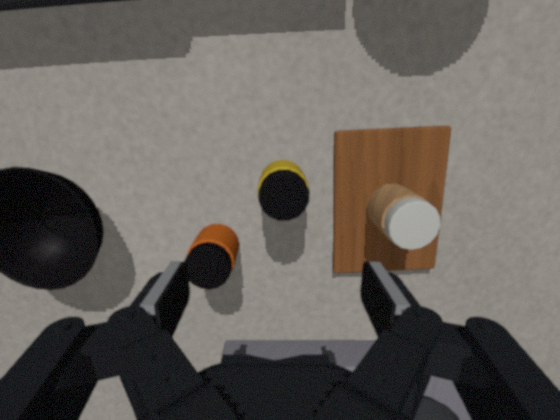

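Warm jar stands upright on the board (cap (411,222)). The yellow black-capped jar is at (283,195), within 3 px of the prediction.

Call:
{"name": "step_arm", "arguments": {"plan": [[[0.2,-0.3,0.8],[0,0,0],85],[[0,0,0.9],[0,0,0],85],[[0,0,0.9],[0,0,0],85],[[0,0,0.9],[0,0,0],85],[[0,0,0.4],[0,0,0],85]]}}

```text
time: 11.28
tcp_pos: [500.5, 372.6, 29.8]
tcp_rot: [1.0, -0.025, 0.002, -0.001]
wrist_force: [-0.1, -1.2, -0.2]
gripper_width: 85.0
```

```bash
python3 -c "
from find import *
go((493.5,375,23))"
```

```text
pos [500.5 372.6  29.8] turn units [-0.02 -0.05 -0.05] w 85.0 F [-0.1 -1.2 -0.2]
-> [493.5 375.   23. ] units [-0.24 -0.07  0.23] maxrows 0.2
```

Call:
{"name": "step_arm", "arguments": {"plan": [[[-0.22,-0.08,0.22],[0,0,0],85],[[0,0,0],[0,0,0],40],[[0,0,0],[0,0,0],40],[[0,0,0],[0,0,0],40],[[0,0,0],[0,0,0],40]]}}

```text
time: 11.9
tcp_pos: [495.7, 376.3, 24.5]
tcp_rot: [1.0, -0.025, 0.003, -0.002]
wrist_force: [0.4, 0.6, -2.1]
gripper_width: 44.5
```

Call:
{"name": "step_arm", "arguments": {"plan": [[[0,0,0],[0,0,0],40],[[0,0,-0.6],[0,0,0],40],[[0,0,-1],[0,0,0],40],[[0,0,-1],[0,0,0],40],[[0,0,-1],[0,0,0],40]]}}

```text
time: 12.52
tcp_pos: [492.4, 373.8, 131.7]
tcp_rot: [1.0, -0.025, -0.0, 0.001]
wrist_force: [1.0, -1.0, -0.9]
gripper_width: 44.3
```

```bash
python3 -c "
from find import *
pi=w2(48,-93);print(pi)
for a in(40,-40):
  for b in(36,-36): print(a,b,w2(48+a,-93+b).round(1))
go((*w2(88,-57),210),(*w2(88,-57),78))"
```

```text
[ 601.4727335  -100.70884474]
40 36 [643.1 -66.6]
40 -36 [ 639.8 -138.5]
-40 36 [563.2 -62.9]
-40 -36 [ 559.9 -134.8]
pos [492.4 373.8 131.7] turn units [ 0.02  0.   -0.06] w 44.3 F [ 1.  -1.  -0.9]
-> [643.1 -66.6 210. ] units [ 5.69 14.43 -2.61] maxrows 14.4
-> [643.1 -66.6  78. ] units [0.  0.  4.4] maxrows 4.4
```

Call:
{"name": "step_arm", "arguments": {"plan": [[[0,0.3,-0.9],[0,0,0],40],[[0.2,0.9,-0.9],[0,0,0],40],[[0.4,1,-0.6],[0,0,0],40],[[0.4,1,0],[0,0,0],40],[[0.4,1,0],[0,0,0],40]]}}

```text
time: 13.15
tcp_pos: [529.6, 245.7, 209.5]
tcp_rot: [1.0, -0.023, 0.003, -0.001]
wrist_force: [1.0, 0.1, -1.9]
gripper_width: 44.5
```

Call:
{"name": "step_arm", "arguments": {"plan": [[[0.4,1,0],[0,0,0],40],[[0.4,1,0],[0,0,0],40],[[0.4,1,0],[0,0,0],40],[[0.4,1,0],[0,0,0],40],[[0.4,1,0],[0,0,0],40]]}}

```text
time: 13.78
tcp_pos: [583.3, 87.6, 209.5]
tcp_rot: [1.0, -0.023, 0.003, -0.001]
wrist_force: [0.1, 0.4, -1.6]
gripper_width: 44.9
```

```bash
python3 -c "
from find import *
go((*w2(88,-57),210),(*w2(88,-57),78))"
```

```text
pos [583.3  87.6 209.5] turn units [-0.02 -0.06  0.01] w 44.9 F [ 0.1  0.4 -1.6]
-> [643.1 -66.6 210. ] units [ 2.23  5.04 -0.02] maxrows 5.0
-> [643.1 -66.6  78. ] units [0.  0.  4.4] maxrows 4.4
```

Call:
{"name": "step_arm", "arguments": {"plan": [[[0.45,1,0],[0,0,0],40],[[0.45,1,0],[0,0,0],40],[[0.45,1,0],[0,0,0],40],[[0.45,1,0],[0,0,0],40],[[0.3,0.7,0.2],[0,0,0],40]]}}

```text
time: 14.4
tcp_pos: [640.8, -61.9, 203.1]
tcp_rot: [1.0, -0.023, 0.002, -0.001]
wrist_force: [-0.6, 0.6, -1.2]
gripper_width: 44.5
```

Call:
{"name": "step_arm", "arguments": {"plan": [[[0,0,0.4],[0,0,0],40],[[0,0,0.6],[0,0,0],40],[[0,0,0.6],[0,0,0],40]]}}

```text
time: 14.78
tcp_pos: [640.8, -61.8, 152.4]
tcp_rot: [1.0, -0.024, 0.002, -0.002]
wrist_force: [0.4, 0.3, -1.3]
gripper_width: 44.5
```

```bash
python3 -c "
from find import *
go((*w2(88,-57),110),(*w2(88,-57),79))"
```

```text
pos [640.8 -61.8 152.4] turn units [-0.04 -0.05 -0.02] w 44.5 F [ 0.4  0.3 -1.3]
-> [643.1 -66.6 110. ] units [0.08 0.16 1.41] maxrows 1.4
-> [643.1 -66.6  79. ] units [0.   0.   1.03] maxrows 1.0
```

Call:
{"name": "step_arm", "arguments": {"plan": [[[0.08,0.17,0.7],[0,0,0],40],[[0,0,0.7],[0,0,0],40],[[0,0,0.5],[0,0,0],40],[[0,0,0.3],[0,0,0],40],[[0,0,0.08],[0,0,0],40]]}}

```text
time: 15.4
tcp_pos: [638.7, -61.8, 77.5]
tcp_rot: [1.0, -0.021, -0.002, -0.003]
wrist_force: [-4.0, 1.5, 10.4]
gripper_width: 44.7
```

```bash
python3 -c "
from find import *
go((*w2(88,-57),79))"
```

```text
pos [638.7 -61.8  77.5] turn units [-0.08  0.05  0.04] w 44.7 F [-4.   1.5 10.4]
-> [643.1 -66.6  79. ] units [ 0.15  0.15 -0.05] maxrows 0.2
```

Call:
{"name": "step_arm", "arguments": {"plan": [[[0,0,-0.03],[0,0,0],44],[[0,0,0],[0,0,0],54],[[0,0,0],[0,0,0],54],[[0,0,-0.8],[0,0,0],58],[[0,0,-1],[0,0,0],60]]}}

```text
time: 16.02
tcp_pos: [639.2, -62.2, 134.2]
tcp_rot: [1.0, -0.021, -0.002, -0.003]
wrist_force: [0.2, -0.1, -0.7]
gripper_width: 60.2
```

Call:
{"name": "step_arm", "arguments": {"plan": [[[0,0,-1],[0,0,0],85],[[0,0,-1],[0,0,0],85],[[0,0,-0.5],[0,0,0],85]]}}

```text
time: 16.4
tcp_pos: [640.9, -63.1, 214.8]
tcp_rot: [1.0, -0.022, 0.001, -0.003]
wrist_force: [0.5, 0.2, -0.4]
gripper_width: 85.2
```

```bash
python3 -c "
from find import *
find('t3');p,d,c=grab('wrist','w4')
go((509,-322,170),(509,-322,60))
"
```

```text
black [405.  210.3] 149 [ 511.9 -322.5   58. ]
black [196.7 239.7] 145 [421.4 310.4  58. ]
black [399.4 240.4] 153 [ 419.8 -301.5   58. ]
whiteB [186.2 182. ] 143 [598.2 347.7  68. ]
pos [641.5 -63.2 215.1] turn units [-0.08 -0.05  0.04] w 84.9 F [ 0.2  0.8 -0.7]
-> [ 509. -322.  170.] units [-4.02  8.82  1.5 ] maxrows 8.8
-> [ 509. -322.   60.] units [0.   0.   3.67] maxrows 3.7
```

View pics/w4.png

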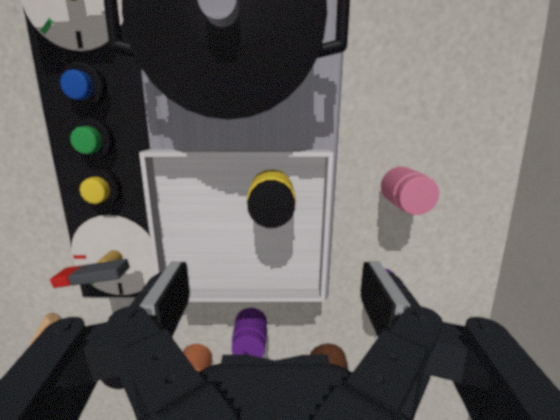

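View pics/t3.png

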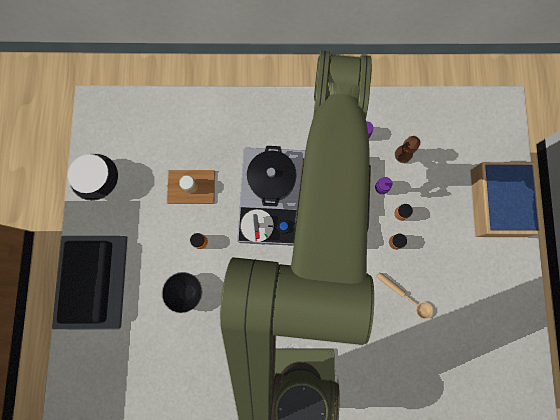

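Top and wrist views: yellow jar stands in the pan (cap (271,203) in the wrist view), and the white jar is on the board. Next the red jar.

Call:
{"name": "step_arm", "arguments": {"plan": [[[-0.45,1,0],[0,0,0],85],[[-0.45,1,0],[0,0,0],85],[[-0.45,1,0.1],[0,0,0],85],[[-0.45,1,0.2],[0,0,0],85],[[-0.45,1,0.2],[0,0,0],85]]}}

```text
time: 17.12
tcp_pos: [566.4, -211.8, 195.4]
tcp_rot: [1.0, -0.019, 0.002, -0.003]
wrist_force: [-0.5, -0.3, -0.1]
gripper_width: 85.0
```

Call:
{"name": "step_arm", "arguments": {"plan": [[[-0.45,1,0.2],[0,0,0],85],[[-0.45,1,0.3],[0,0,0],85],[[-0.45,0.8,0.3],[0,0,0],72],[[-0.3,0.3,0.2],[0,0,0],72],[[0,0,0],[0,0,0],72]]}}

```text
time: 17.75
tcp_pos: [508.4, -305.9, 159.3]
tcp_rot: [1.0, -0.021, -0.0, -0.005]
wrist_force: [-0.1, -0.5, -0.2]
gripper_width: 72.2
```

```bash
python3 -c "
from find import *
p,d,c=grab('wrist','w5');print(proj([[512,-322,58]],c))
go((512,-322,60),(512,-322,23))
"
```

```text
[[278.96141581 224.72583625]]
pos [ 509.  -305.7  159.7] turn units [-0.12  0.01  0.06] w 71.8 F [0.3 0.3 0.5]
-> [ 512. -322.   60.] units [0.12 0.54 3.32] maxrows 3.3
-> [ 512. -322.   23.] units [0.   0.   1.23] maxrows 1.2
```

View pics/w5.png

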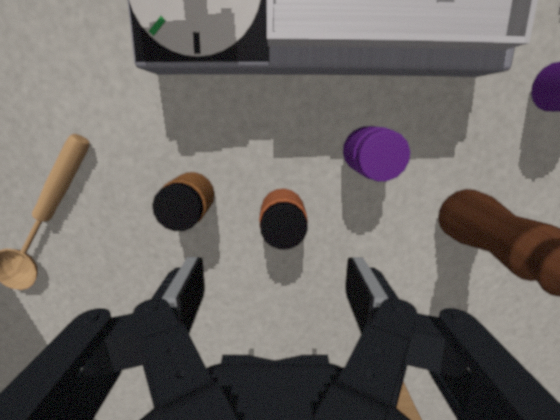

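Red jar's black cap is at (284,226), the brown one at (180,205), purple look-alike at (377,153). The way down is clear.

Call:
{"name": "step_arm", "arguments": {"plan": [[[0.16,0.3,0.7],[0,0,0],72],[[0,0.2,0.9],[0,0,0],72],[[0,0,0.9],[0,0,0],72],[[0,0,0.9],[0,0,0],72],[[0,0,0.6],[0,0,0],72]]}}

```text
time: 18.42
tcp_pos: [521.8, -316.8, 40.9]
tcp_rot: [1.0, -0.016, 0.005, -0.003]
wrist_force: [-0.4, -0.1, -0.3]
gripper_width: 72.1
```

```bash
python3 -c "
from find import *
go((514,-322,23))
"
```

```text
pos [ 521.8 -316.8   40.9] turn units [-0.08 -0.14  0.16] w 72.1 F [-0.4 -0.1 -0.3]
-> [ 514. -322.   23.] units [-0.25  0.18  0.6 ] maxrows 0.6
```

Call:
{"name": "step_arm", "arguments": {"plan": [[[-0.25,0.18,0.3],[0,-0.1,0.15],72],[[0,0,0.25],[0,0,0],72],[[0,0,0],[0,0,0],72]]}}

```text
time: 18.8
tcp_pos: [515.2, -320.2, 23.5]
tcp_rot: [1.0, -0.021, 0.001, -0.004]
wrist_force: [-0.3, 0.2, 0.2]
gripper_width: 71.9
```

Call:
{"name": "step_arm", "arguments": {"plan": [[[0,0,0],[0,0,0],40],[[0,0,0],[0,0,0],40],[[0,0,0],[0,0,0],40],[[0,0,0],[0,0,0],40],[[0,0,0],[0,0,0],40]]}}

```text
time: 19.42
tcp_pos: [516.2, -320.9, 25.2]
tcp_rot: [1.0, -0.021, 0.003, -0.003]
wrist_force: [0.1, -0.2, -1.6]
gripper_width: 44.9
```

Call:
{"name": "step_arm", "arguments": {"plan": [[[0,0,-0.6],[0,0,0],40],[[0,0,-1],[0,0,0],40],[[0,0,-1],[0,0,0],40],[[0,0,-1],[0,0,0],40],[[0,0,-1],[0,0,0],40]]}}

```text
time: 20.05
tcp_pos: [512.5, -319.8, 162.5]
tcp_rot: [1.0, -0.021, -0.002, -0.005]
wrist_force: [0.1, 0.7, -1.8]
gripper_width: 44.6
```

```bash
python3 -c "
from find import *
go((*w2(88,-129),190),(*w2(88,-129),78))"
```

```text
pos [ 512.5 -319.8  162.5] turn units [-0.14  0.05  0.04] w 44.6 F [ 0.1  0.7 -1.8]
-> [ 639.8 -138.5  190. ] units [ 3.96 -6.23 -0.92] maxrows 6.2
-> [ 639.8 -138.5   78. ] units [0.   0.   3.73] maxrows 3.7
```

Call:
{"name": "step_arm", "arguments": {"plan": [[[0.3,-0.6,-0.6],[0,0,0],40],[[0.6,-1,-0.5],[0,0,0],40],[[0.6,-1,0],[0,0,0],40],[[0.6,-1,0],[0,0,0],40],[[0.6,-1,0],[0,0,0],40]]}}

```text
time: 20.68
tcp_pos: [601.9, -185.7, 200.9]
tcp_rot: [1.0, -0.024, 0.001, -0.004]
wrist_force: [-0.8, -0.4, -1.4]
gripper_width: 44.8
```

```bash
python3 -c "
from find import *
go((*w2(88,-129),150),(*w2(88,-129),78))"
```

```text
pos [ 601.9 -185.7  200.9] turn units [-0.1  -0.01 -0.04] w 44.8 F [-0.8 -0.4 -1.4]
-> [ 639.8 -138.5  150. ] units [ 1.19 -1.63  1.7 ] maxrows 1.7
-> [ 639.8 -138.5   78. ] units [0.  0.  2.4] maxrows 2.4
```

Call:
{"name": "step_arm", "arguments": {"plan": [[[0.5,-0.8,0.2],[0,0,0],40],[[0.5,-0.6,0.3],[0,0,0],40],[[0,0,0.6],[0,0,0],40],[[0,0,0.6],[0,0,0],40]]}}

```text
time: 21.18
tcp_pos: [637.8, -140.7, 148.9]
tcp_rot: [1.0, -0.023, 0.002, -0.004]
wrist_force: [-0.1, 0.2, -2.2]
gripper_width: 44.4
```

```bash
python3 -c "
from find import *
go((*w2(88,-129),105),(*w2(88,-129),79))"
```

```text
pos [ 637.8 -140.7  148.9] turn units [-0.09 -0.04  0.01] w 44.4 F [-0.1  0.2 -2.2]
-> [ 639.8 -138.5  105. ] units [ 0.06 -0.08  1.46] maxrows 1.5
-> [ 639.8 -138.5   79. ] units [0.   0.   0.87] maxrows 0.9
```

Call:
{"name": "step_arm", "arguments": {"plan": [[[0.1,-0.08,0.6],[0,0,0],40],[[0.05,0,0.6],[0,0,0],40],[[0,0,0.5],[0,0,0],40],[[0,0,0.3],[0,0,0],40],[[0,0,0.15],[0,0,0],40]]}}

```text
time: 21.8
tcp_pos: [641.5, -137.9, 78.7]
tcp_rot: [1.0, -0.023, -0.001, -0.004]
wrist_force: [-7.9, 2.3, 23.5]
gripper_width: 44.7
```

```bash
python3 -c "
from find import *
go((*w2(88,-129),79))"
```

```text
pos [ 641.5 -137.9   78.7] turn units [-0.1   0.02 -0.  ] w 44.7 F [-7.9  2.3 23.5]
-> [ 639.8 -138.5   79. ] units [-0.06  0.02 -0.01] maxrows 0.1
```

Call:
{"name": "step_arm", "arguments": {"plan": [[[0,0,-0.03],[0,0,0],44],[[0,0,0],[0,0,0],54],[[0,0,0],[0,0,0],54],[[0,0,-0.8],[0,0,0],56],[[0,0,-1],[0,0,0],56]]}}

```text
time: 22.42
tcp_pos: [641.2, -138.5, 134.4]
tcp_rot: [1.0, -0.023, -0.001, -0.004]
wrist_force: [-0.1, -0.5, -0.1]
gripper_width: 55.8
```

Call:
{"name": "step_arm", "arguments": {"plan": [[[-0.4,0.2,-1],[0,0,0],75],[[-0.8,0.6,-0.6],[0,0,0],75],[[-0.9,0.8,0],[0,0,0],75],[[-0.9,0.8,0],[0,0,0],75],[[-0.9,0.8,0],[0,0,0],75]]}}

```text
time: 23.05
tcp_pos: [522.8, -231.4, 188.5]
tcp_rot: [1.0, -0.021, 0.005, -0.002]
wrist_force: [0.9, -0.8, 0.3]
gripper_width: 74.8
```

```bash
python3 -c "
from find import *
find('t4');p,d,c=grab('wrist','w6')
go((422,-301,150),(422,-301,60))
"
```

```text
black [196.8 239.8] 144 [421.3 310.4  58. ]
blackP [346.8 165.6] 149 [ 638.  -141.2  112. ]
blackP [320.5 166.4] 144 [635.5 -62.3 112. ]
whiteB [186.2 182. ] 143 [598.2 347.7  68. ]
pos [ 520.7 -232.4  188.5] turn units [-0.05 -0.1   0.  ] w 75.5 F [ 0.7 -0.1 -0.3]
-> [ 422. -301.  150.] units [-3.18  2.44  1.28] maxrows 3.2
-> [ 422. -301.   60.] units [0. 0. 3.] maxrows 3.0
```

View pics/w6.png

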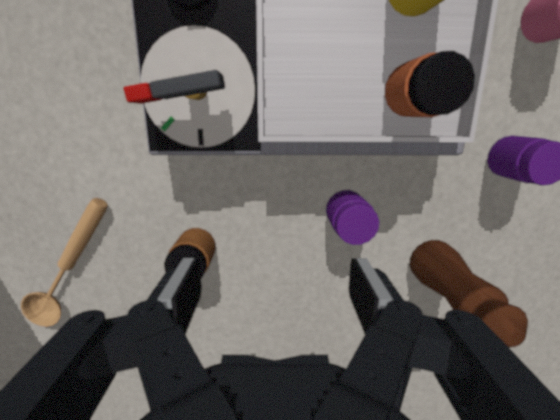

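Red and yellow jars are in the pan. The brown jar (about (190,250)) has not moved.

Call:
{"name": "step_arm", "arguments": {"plan": [[[-0.9,0.7,0.2],[0,0,0],75],[[-0.9,0.7,0.3],[0,0,0],75],[[-0.8,0.6,0.3],[0,0,0],75],[[-0.3,0.15,0.2],[0,0,0],75],[[0,0,0],[0,0,0],75]]}}

```text
time: 23.78
tcp_pos: [433.5, -294.2, 158.6]
tcp_rot: [1.0, -0.022, 0.008, -0.001]
wrist_force: [0.5, -0.7, -0.5]
gripper_width: 75.1
```

```bash
python3 -c "
from find import *
p,d,c=grab('wrist','w7');print(proj([[420,-301.5,58]],c))
go((422,-301,60),(422,-301,23))
"
```

```text
[[256.74841623 215.21275386]]
pos [ 434.1 -294.3  158.9] turn units [-0.03 -0.21  0.03] w 75.0 F [ 1.2 -0.1  0.2]
-> [ 422. -301.   60.] units [-0.39  0.24  3.3 ] maxrows 3.3
-> [ 422. -301.   23.] units [0.   0.   1.23] maxrows 1.2
```

View pics/w7.png

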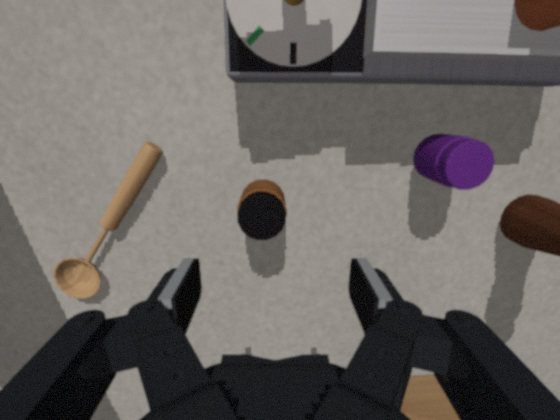

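The brown jar's cap is at (262,214), with nothing in the way.

Call:
{"name": "step_arm", "arguments": {"plan": [[[-0.35,0.24,0.6],[0,-0.2,0],75],[[0,0,0.9],[0,0,0],75],[[0,0,0.9],[0,0,0],75],[[0,0,0.9],[0,0,0],75],[[0,0,0.3],[0,0,0],75]]}}

```text
time: 24.45
tcp_pos: [426.4, -301.1, 45.7]
tcp_rot: [1.0, -0.019, 0.001, -0.0]
wrist_force: [-0.0, 0.1, 0.5]
gripper_width: 75.1
```

```bash
python3 -c "
from find import *
go((423,-301,23))
"
```

```text
pos [ 426.4 -301.1   45.7] turn units [-0.   -0.02  0.09] w 75.1 F [-0.   0.1  0.5]
-> [ 423. -301.   23.] units [-0.11  0.    0.76] maxrows 0.8
```

Call:
{"name": "step_arm", "arguments": {"plan": [[[-0.12,0,0.45],[0,0,0],75],[[0,0,0.2],[0,0,0],75],[[0,0,0],[0,0,0],75]]}}

```text
time: 24.82
tcp_pos: [423.6, -300.9, 25.0]
tcp_rot: [1.0, -0.019, 0.0, -0.0]
wrist_force: [-1.0, 0.5, 0.4]
gripper_width: 75.1
```

Call:
{"name": "step_arm", "arguments": {"plan": [[[0,0,0],[0,0,0],40],[[0,0,0],[0,0,0],40],[[0,0,0],[0,0,0],40],[[0,0,0],[0,0,0],40],[[0,0,0],[0,0,0],40]]}}

```text
time: 25.45
tcp_pos: [424.8, -301.6, 26.7]
tcp_rot: [1.0, -0.018, 0.002, 0.001]
wrist_force: [0.6, 0.3, -2.2]
gripper_width: 45.0
```

Call:
{"name": "step_arm", "arguments": {"plan": [[[0,0,-0.6],[0,0,0],40],[[0,0,-1],[0,0,0],40],[[0,0,-1],[0,0,0],40],[[0,0,-1],[0,0,0],40],[[0,0,-1],[0,0,0],40]]}}

```text
time: 26.08
tcp_pos: [421.3, -299.3, 164.7]
tcp_rot: [1.0, -0.018, -0.003, -0.002]
wrist_force: [-0.6, 0.2, -2.4]
gripper_width: 44.4
```

```bash
python3 -c "
from find import *
go((*w2(8,-129),190),(*w2(8,-129),78))"
```

```text
pos [ 421.3 -299.3  164.7] turn units [-0.05  0.06  0.11] w 44.4 F [-0.6  0.2 -2.4]
-> [ 559.9 -134.8  190. ] units [ 4.36 -5.69 -0.84] maxrows 5.7
-> [ 559.9 -134.8   78. ] units [0.   0.   3.73] maxrows 3.7
```

Call:
{"name": "step_arm", "arguments": {"plan": [[[0.5,-0.6,-0.5],[0,0,0],40],[[0.8,-1,-0.5],[0,0,0],40],[[0.8,-1,0],[0,0,0],40],[[0.8,-1,0],[0,0,0],40],[[0.8,-1,0],[0,0,0],40]]}}

```text
time: 26.7
tcp_pos: [540.3, -165.1, 198.4]
tcp_rot: [1.0, -0.022, -0.001, -0.001]
wrist_force: [-0.3, -0.5, -2.5]
gripper_width: 44.4
```

```bash
python3 -c "
from find import *
go((*w2(8,-129),150),(*w2(8,-129),78))"
```

```text
pos [ 540.3 -165.1  198.4] turn units [-0.01  0.01  0.03] w 44.4 F [-0.3 -0.5 -2.5]
-> [ 559.9 -134.8  150. ] units [ 0.6  -1.04  1.61] maxrows 1.6
-> [ 559.9 -134.8   78. ] units [0.  0.  2.4] maxrows 2.4
```

Call:
{"name": "step_arm", "arguments": {"plan": [[[0.35,-0.6,0.3],[0,0,0],40],[[0.1,-0.2,0.5],[0,0,0],40],[[0,0,0.6],[0,0,0],40],[[0,0,0.6],[0,0,0],40]]}}

```text
time: 27.2
tcp_pos: [554.3, -140.3, 134.1]
tcp_rot: [1.0, -0.021, -0.002, 0.0]
wrist_force: [0.6, -0.2, -3.3]
gripper_width: 44.6
```

```bash
python3 -c "
from find import *
go((*w2(8,-129),105),(*w2(8,-129),80))"
```

```text
pos [ 554.3 -140.3  134.1] turn units [0.01 0.04 0.06] w 44.6 F [ 0.6 -0.2 -3.3]
-> [ 559.9 -134.8  105. ] units [ 0.18 -0.19  0.97] maxrows 1.0
-> [ 559.9 -134.8   80. ] units [0.   0.   0.83] maxrows 0.8
```

Call:
{"name": "step_arm", "arguments": {"plan": [[[0.2,-0.2,0.4],[0,0,0],40],[[0.03,0,0.5],[0,0,0],40],[[0,0,0.4],[0,0,0],40],[[0,0,0.15],[0,0,0],40],[[0,0,0.08],[0,0,0],40]]}}

```text
time: 27.82
tcp_pos: [558.0, -135.6, 82.6]
tcp_rot: [1.0, -0.022, -0.005, 0.0]
wrist_force: [-0.9, 0.5, -1.8]
gripper_width: 44.4
```

```bash
python3 -c "
from find import *
go((*w2(8,-129),80))"
```

```text
pos [ 558.  -135.6   82.6] turn units [0.01 0.12 0.03] w 44.4 F [-0.9  0.5 -1.8]
-> [ 559.9 -134.8   80. ] units [ 0.06 -0.03  0.09] maxrows 0.1
```

Call:
{"name": "step_arm", "arguments": {"plan": [[[0.06,0,0.1],[0,0.1,0],40],[[0,0,0.03],[0,0,0],40]]}}

```text
time: 28.08
tcp_pos: [559.8, -135.8, 80.3]
tcp_rot: [1.0, -0.022, -0.0, 0.0]
wrist_force: [-3.0, 0.2, 4.7]
gripper_width: 44.6
```

Contact with the pan floor (the vertical force changed sign). Releasing.

Call:
{"name": "step_arm", "arguments": {"plan": [[[0,0,0],[0,0,0],54],[[0,0,0],[0,0,0],54],[[0,0,-0.8],[0,0,0],56],[[0,0,-1],[0,0,0],56],[[0,0,-1],[0,0,0],75]]}}

```text
time: 28.7
tcp_pos: [559.9, -135.7, 165.1]
tcp_rot: [1.0, -0.022, -0.0, 0.0]
wrist_force: [0.4, -0.4, 1.0]
gripper_width: 72.0
```

Call:
{"name": "step_arm", "arguments": {"plan": [[[0,-0.4,-1],[0,0,0],75],[[-0.3,-0.9,-0.5],[0,0,0],75],[[-0.3,-1,0],[0,0,0],75],[[-0.3,-1,0],[0,0,0],75],[[-0.3,-1,0],[0,0,0],75]]}}

```text
time: 29.32
tcp_pos: [534.4, -4.3, 215.7]
tcp_rot: [1.0, -0.024, 0.006, 0.001]
wrist_force: [-0.8, -0.1, -0.2]
gripper_width: 75.3
```

Call:
{"name": "step_arm", "arguments": {"plan": [[[-0.3,-1,0],[0,0,0],75],[[-0.3,-1,0],[0,0,0],75],[[-0.3,-1,0],[0,0,0],75],[[-0.3,-1,0],[0,0,0],75],[[-0.3,-1,0],[0,0,0],75]]}}

```text
time: 29.95
tcp_pos: [497.3, 153.1, 216.1]
tcp_rot: [1.0, -0.024, 0.009, 0.0]
wrist_force: [0.9, 0.4, -1.0]
gripper_width: 74.8
```

```bash
python3 -c "
from find import *
find('t5')
go((423,311,150),(423,311,60))
"
```

```text
black [194.5 239.9] 88 [420.8 317.2  58. ]
blackP [346.8 165.7] 149 [ 637.9 -141.2  112. ]
blackP [320.4 166.4] 149 [635.6 -62.3 112. ]
blackP [345.8 192.4] 158 [ 556.  -136.6  112. ]
whiteB [184.4 182.5] 98 [596.5 353.   68. ]
pos [496.5 156.4 216.1] turn units [-0.04 -0.22  0.  ] w 74.9 F [-1.4  2.9 -0.4]
-> [423. 311. 150.] units [-2.68 -5.03  2.2 ] maxrows 5.0
-> [423. 311.  60.] units [0. 0. 3.] maxrows 3.0
```

View pics/t5.png

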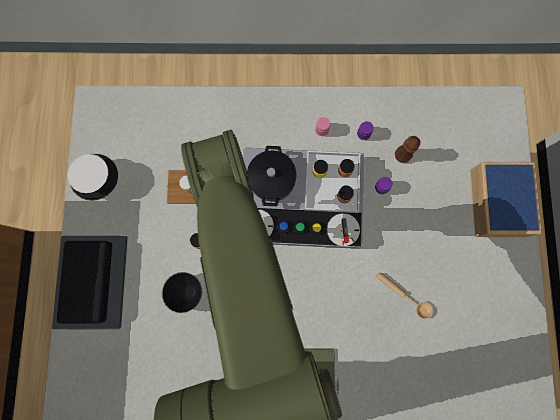

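Three black caps are in the pan at (320,166), (347,166) and (346,192). The orange jar at (196,240) is partly hidden by the arm, but it has not moved.

Call:
{"name": "step_arm", "arguments": {"plan": [[[-0.5,-1,0.2],[0,-0.2,0],75],[[-0.6,-1,0.4],[0,0,0],75],[[-0.6,-1,0.4],[0,0,0],75],[[-0.6,-1,0.4],[0,0,0],75],[[-0.2,-0.6,0.4],[0,0,0],75]]}}

```text
time: 30.62
tcp_pos: [429.7, 303.3, 162.7]
tcp_rot: [1.0, -0.023, 0.004, -0.003]
wrist_force: [-0.1, -0.0, 0.0]
gripper_width: 74.8
```

```bash
python3 -c "
from find import *
p,d,c=grab('wrist','w8');print(proj([[421.5,310.5,58]],c))
go((423,311,60),(423,311,23))
"
```

```text
[[264.95296049 200.13054622]]
pos [429.  304.7 161.1] turn units [-0.09 -0.08  0.01] w 74.9 F [-0.5  0.7 -0.8]
-> [423. 311.  60.] units [-0.21 -0.2   3.37] maxrows 3.4
-> [423. 311.  23.] units [0.   0.   1.23] maxrows 1.2
```

View pics/w8.png

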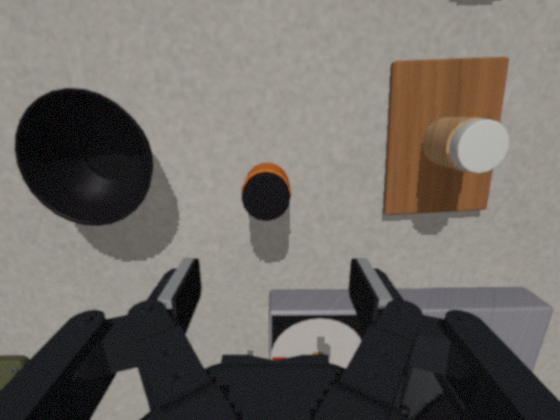

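The orange jar's cap is at (266,196). The bowl edge at (152,160) and the warmer are clear of the fingers.

Call:
{"name": "step_arm", "arguments": {"plan": [[[-0.23,-0.22,0.6],[0,0,0],75],[[0,0,0.9],[0,0,0],75],[[0,0,0.9],[0,0,0],75],[[0,0,0.9],[0,0,0],75],[[0,0,0.3],[0,0,0],75]]}}

```text
time: 31.3
tcp_pos: [428.1, 312.7, 51.0]
tcp_rot: [1.0, -0.023, 0.007, -0.004]
wrist_force: [0.5, -0.5, 0.6]
gripper_width: 75.2
```

```bash
python3 -c "
from find import *
go((422.5,312.5,23))
"
```

```text
pos [428.1 312.7  51. ] turn units [-0.1  -0.16 -0.  ] w 75.2 F [ 0.5 -0.5  0.6]
-> [422.5 312.5  23. ] units [-0.19  0.02  0.93] maxrows 0.9
```

Call:
{"name": "step_arm", "arguments": {"plan": [[[-0.2,0,0.5],[0,-0.15,0],75],[[0,0,0.35],[0,0,0],75],[[0,0,0.05],[0,0,0],75]]}}

```text
time: 31.68
tcp_pos: [423.5, 313.3, 23.1]
tcp_rot: [1.0, -0.024, 0.001, -0.004]
wrist_force: [1.0, 0.4, -0.2]
gripper_width: 75.4
```

Call:
{"name": "step_arm", "arguments": {"plan": [[[0,0,0],[0,0,0],40],[[0,0,0],[0,0,0],40],[[0,0,0],[0,0,0],40],[[0,0,0],[0,0,0],40],[[0,0,0],[0,0,0],40]]}}

```text
time: 32.3
tcp_pos: [424.5, 314.1, 24.7]
tcp_rot: [1.0, -0.023, 0.002, -0.005]
wrist_force: [0.4, -0.5, -1.2]
gripper_width: 44.9
```

Call:
{"name": "step_arm", "arguments": {"plan": [[[0,0,-0.6],[0,0,0],40],[[0,0,-1],[0,0,0],40],[[0,0,-1],[0,0,0],40],[[0,0,-1],[0,0,0],40],[[0,0,-1],[0,0,0],40]]}}

```text
time: 32.92
tcp_pos: [421.1, 310.6, 163.1]
tcp_rot: [1.0, -0.023, -0.001, -0.003]
wrist_force: [1.1, -0.0, -0.9]
gripper_width: 44.8
```

```bash
python3 -c "
from find import *
go((*w2(8,-57),200),(*w2(8,-57),80))"
```

```text
pos [421.1 310.6 163.1] turn units [-0.07  0.03 -0.01] w 44.8 F [ 1.1 -0.  -0.9]
-> [563.2 -62.9 200. ] units [ 5.3  12.22 -1.23] maxrows 12.2
-> [563.2 -62.9  80. ] units [0. 0. 4.] maxrows 4.0
```

Call:
{"name": "step_arm", "arguments": {"plan": [[[0,0.3,-1],[0,0,0],40],[[0.45,1,-0.4],[0,0,0],40],[[0.45,1,0],[0,0,0],40],[[0.45,1,0],[0,0,0],40],[[0.45,1,0],[0,0,0],40]]}}

```text
time: 33.55
tcp_pos: [471.2, 178.5, 208.6]
tcp_rot: [1.0, -0.021, 0.001, -0.004]
wrist_force: [0.2, 0.9, -1.7]
gripper_width: 44.8
```

Call:
{"name": "step_arm", "arguments": {"plan": [[[0.45,1,0],[0,0,0],40],[[0.45,1,0],[0,0,0],40],[[0.45,1,0],[0,0,0],40],[[0.45,1,0],[0,0,0],40],[[0.45,1,0],[0,0,0],40]]}}

```text
time: 34.17
tcp_pos: [532.9, 20.4, 206.8]
tcp_rot: [1.0, -0.021, 0.001, -0.004]
wrist_force: [-0.3, -0.9, -0.8]
gripper_width: 44.5
```

```bash
python3 -c "
from find import *
go((*w2(8,-57),150),(*w2(8,-57),80))
grab('wrist','w9')"
```

```text
pos [532.9  20.4 206.8] turn units [-0.11 -0.02  0.06] w 44.5 F [-0.3 -0.9 -0.8]
-> [563.2 -62.9 150. ] units [1.14 2.73 1.89] maxrows 2.7
-> [563.2 -62.9  80. ] units [0.   0.   2.33] maxrows 2.3
```

View pics/w9.png

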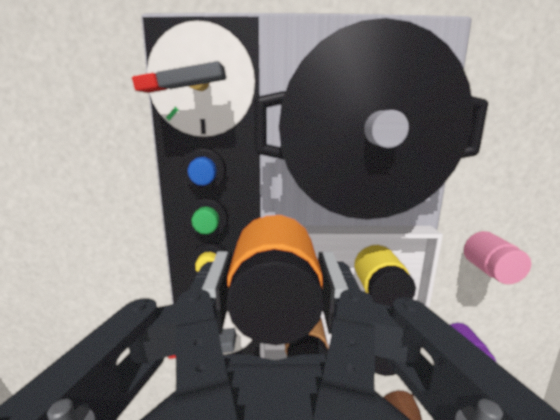

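The orange jar is held, and the yellow one stands in the pan.

Call:
{"name": "step_arm", "arguments": {"plan": [[[0.45,1,0],[0,0,0],40],[[0.4,0.9,0],[0,0,0],40],[[0.25,0.55,0.2],[0,0,0],40],[[0,0,0.6],[0,0,0],40],[[0,0,0.6],[0,0,0],40]]}}

```text
time: 34.85
tcp_pos: [565.8, -61.1, 162.9]
tcp_rot: [1.0, -0.023, 0.002, -0.003]
wrist_force: [-0.5, -0.3, -1.3]
gripper_width: 45.2
```

```bash
python3 -c "
from find import *
go((*w2(8,-57),110),(*w2(8,-57),80))"
```

```text
pos [565.8 -61.1 162.9] turn units [-0.08 -0.05 -0.01] w 45.2 F [-0.5 -0.3 -1.3]
-> [563.2 -62.9 110. ] units [-0.09  0.06  1.76] maxrows 1.8
-> [563.2 -62.9  80. ] units [0. 0. 1.] maxrows 1.0
```

Call:
{"name": "step_arm", "arguments": {"plan": [[[-0.1,0.06,0.6],[0,0,0],40],[[0,0,0.7],[0,0,0],40],[[0,0,0.6],[0,0,0],40],[[0,0,0.3],[0,0,0],40],[[0,0,0.15],[0,0,0],40]]}}

```text
time: 35.48
tcp_pos: [560.1, -60.5, 86.9]
tcp_rot: [1.0, -0.022, -0.001, -0.004]
wrist_force: [-0.4, 0.2, -1.3]
gripper_width: 44.6
```

```bash
python3 -c "
from find import *
go((*w2(8,-57),80))"
```

```text
pos [560.1 -60.5  86.9] turn units [-0.1   0.02  0.01] w 44.6 F [-0.4  0.2 -1.3]
-> [563.2 -62.9  80. ] units [0.11 0.08 0.23] maxrows 0.2
```

Call:
{"name": "step_arm", "arguments": {"plan": [[[0.08,0.08,0.15],[0,0,0],40],[[0,0,0.1],[0,0,0],40],[[0,0,0],[0,0,0],40]]}}

```text
time: 35.85
tcp_pos: [563.5, -63.0, 79.8]
tcp_rot: [1.0, -0.022, 0.0, -0.004]
wrist_force: [-0.4, -0.7, -1.1]
gripper_width: 44.8
```

Call:
{"name": "step_arm", "arguments": {"plan": [[[0,0,0.06],[0,0,0],40],[[0,0,0.03],[0,0,0],40]]}}

```text
time: 36.1
tcp_pos: [563.9, -63.1, 78.0]
tcp_rot: [1.0, -0.022, 0.001, -0.004]
wrist_force: [-2.5, -0.4, 5.4]
gripper_width: 44.7
```

Call:
{"name": "step_arm", "arguments": {"plan": [[[0,0,0],[0,0,0],54],[[0,0,0],[0,0,0],54],[[0,0,-0.8],[0,0,0],56],[[0,0,-1],[0,0,0],56],[[0,0,-1],[0,0,0],65]]}}

```text
time: 36.72
tcp_pos: [562.1, -63.5, 161.8]
tcp_rot: [1.0, -0.022, -0.002, -0.004]
wrist_force: [0.9, -0.2, 0.8]
gripper_width: 64.7
```

Call:
{"name": "step_arm", "arguments": {"plan": [[[-0.6,0,-0.8],[0,0,0],60],[[-1,0.1,0],[0,0,0],60],[[-1,0.2,0],[0,0,0],60],[[-1,0.3,0],[0,0,0],60],[[-1,0.3,0],[0,0,0],60]]}}

```text
time: 37.35
tcp_pos: [425.0, -85.0, 189.5]
tcp_rot: [1.0, -0.021, 0.004, -0.004]
wrist_force: [0.0, 0.1, 0.1]
gripper_width: 60.1
```

```bash
python3 -c "
from find import *
find('t6');grab('scene','s6');grab('wrist','w10');go((*w2(-98,-132),150),(*w2(-98,-132),75))"
```

```text
blackP [346.8 165.6] 149 [ 638. -141.  112.]
blackP [320.4 166.4] 150 [635.5 -62.3 112. ]
blackP [321.7 190.8] 152 [561.  -65.2 112. ]
whiteB [186. 182.] 140 [598.2 348.   68. ]
whiteB [315.2 204.9] 93 [526.7 -47.9  68. ]
pos [424.6 -85.  189.5] turn units [-0.09 -0.09  0.03] w 60.5 F [0.7 0.6 0.5]
-> [ 453.8 -133.   150. ] units [1.05 1.55 1.32] maxrows 1.6
-> [ 453.8 -133.    75. ] units [0.  0.  2.5] maxrows 2.5
```

View pics/t6.png

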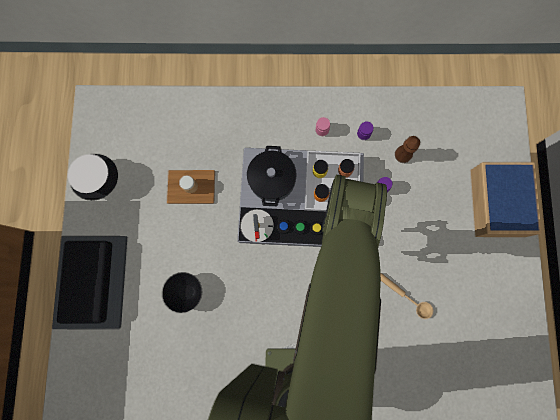

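View pics/s6.png

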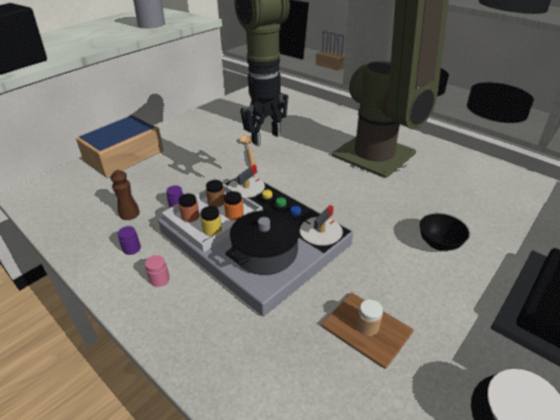

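View pics/w10.png

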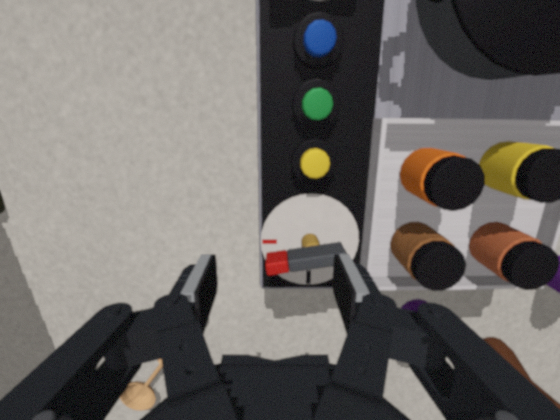

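All four black-capped jars are in the pan and the white jar is on the board; all are upright. Now I'll measure the right valve bar.

```bash
cat > valve.py <<'E'
from h import *
def valve(cam='wrist',name=None,g=w2(-98,-132)):
    p,d,c=grab(cam,name);X=cloud(d,c)
    m=(X[...,2]>92)&(X[...,2]<106)&(np.hypot(X[...,0]-g[0],X[...,1]-g[1])<52)
    P=X[m][:,:2];(cx,cy),(a,b),an=cv2.minAreaRect(P.astype(np.float32))
    R=p[m].astype(int);red=(R[:,0]>120)&(R[:,1]<70)
    v=P[red].mean(0)-P[~red].mean(0)
    ang=np.arctan2(v[1],v[0])-(YAW+np.pi); ang=(ang+np.pi)%(2*np.pi)-np.pi
    u=v/np.linalg.norm(v);t=(P@u);
    q=np.array([-u[1],u[0]]);mid=np.median([ (P@q).max(),(P@q).min()])
    piv=u*(t.max()-44)+q*mid
    print(cam,'n',m.sum(),'angle',ang.round(3),'len',(t.max()-t.min()).round(1),'wid',np.ptp(P@q).round(1),'pivot',piv.round(1),'z',np.median(X[m][:,2]).round(1))
E
python3 -c "
from valve import *
valve();print(read_state()['joints'].round(3))
s=read_state();print(proj([[*w2(-98,-132),99]],get_calibration('wrist')))"
```

```text
wrist n 1138 angle 0.165 len 71.2 wid 13.1 pivot [ 457.7 -133.4] z 99.3
[-0.203  0.125 -0.425  1.013  0.009  1.411]
[[308.10535821 261.61480888]]
```

Call:
{"name": "step_arm", "arguments": {"plan": [[[0.3,0.5,0],[0,0,1],45],[[0.25,0.5,0],[0,0,1],45],[[0.2,0.5,0],[0,0,1],45],[[0,0,0],[0,0,1],45],[[0,0,0],[0,0,1],45]]}}

```text
time: 38.17
tcp_pos: [451.4, -133.8, 190.2]
tcp_rot: [0.974, -0.225, 0.007, -0.005]
wrist_force: [-0.9, 0.3, -0.3]
gripper_width: 44.8
```

Call:
{"name": "step_arm", "arguments": {"plan": [[[0,0,0],[0,0,1],45],[[0,0,0],[0,0,1],45],[[0,0,0],[0,0,1],45],[[0,0,0],[0,0,1],45],[[0,0,0],[0,0,1],45]]}}

```text
time: 38.8
tcp_pos: [459.9, -134.1, 190.1]
tcp_rot: [0.908, -0.419, 0.009, -0.007]
wrist_force: [-0.1, -0.7, -0.5]
gripper_width: 45.0
```

Call:
{"name": "step_arm", "arguments": {"plan": [[[0,0,0],[0,0,1],45],[[0,0,0],[0,0,1],45],[[0,0,0],[0,0,1],45],[[0,0,0],[0,0,1],45],[[0,0,0],[0,0,1],45]]}}

```text
time: 39.42
tcp_pos: [468.3, -134.1, 190.0]
tcp_rot: [0.804, -0.595, 0.01, -0.01]
wrist_force: [-0.5, 1.4, -1.0]
gripper_width: 45.0
```

```bash
python3 -c "
from valve import *
go((457.5,-133.2,130),(457.5,-133.2,70),yaw=-1.452)
valve(name='w11')"
```

```text
pos [ 468.3 -134.1  190. ] turn units [-0.36 -0.01  2.22] w 45.0 F [-0.5  1.4 -1. ]
-> [ 457.5 -133.2  130. ] units [-0.07  0.35  2.  ] maxrows 2.0
-> [ 457.5 -133.2   70. ] units [0. 0. 2.] maxrows 2.0
wrist n 1142 angle 0.158 len 71.8 wid 12.0 pivot [ 456.9 -133.7] z 99.2
```

View pics/w11.png

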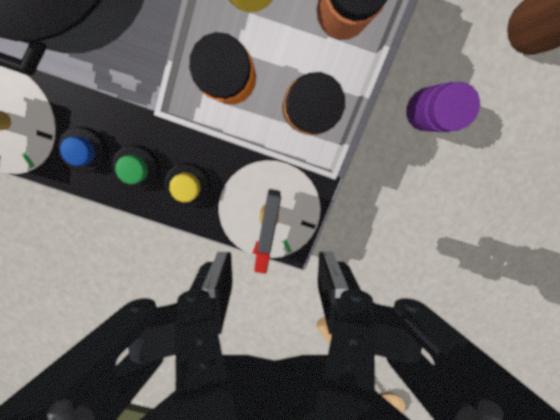

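The bar lies between the fingers' line, with its pointer at (262,260), at 0.16 rad.

Call:
{"name": "step_arm", "arguments": {"plan": [[[-0.05,0.2,0.3],[-0.3,0,1],45],[[0,0.15,0.4],[0,0,0.9],45],[[0,0,0.4],[0,0,0.1],45],[[0,0,0.3],[0,0,0],45],[[0,0,0],[0,0,0],45]]}}

```text
time: 40.1
tcp_pos: [463.6, -135.4, 146.2]
tcp_rot: [0.754, -0.657, 0.004, -0.002]
wrist_force: [-0.1, -0.5, -0.2]
gripper_width: 45.2
```

```bash
python3 -c "
from valve import *
valve(name='w12')
go((457.2,-133.5,110),(457.2,-133.5,70),yaw=-1.452)
"
```

```text
wrist n 1633 angle 0.168 len 71.8 wid 12.3 pivot [ 457.  -133.9] z 99.6
pos [ 463.9 -135.5  146.7] turn units [-0.12 -0.04  0.23] w 44.8 F [0.6 0.6 1. ]
-> [ 457.2 -133.5  110. ] units [-0.09  0.21  1.22] maxrows 1.2
-> [ 457.2 -133.5   70. ] units [0.   0.   1.33] maxrows 1.3
```

Call:
{"name": "step_arm", "arguments": {"plan": [[[-0.09,0.22,0.5],[-0.1,0,0.2],45],[[0,0,0.6],[0,0,0],45],[[0,0,0.6],[0,0,0],45],[[0,0,0.35],[0,0,0],45],[[0,0,0.1],[0,0,0],45]]}}

```text
time: 40.78
tcp_pos: [456.3, -133.7, 79.3]
tcp_rot: [0.748, -0.663, 0.002, 0.001]
wrist_force: [-0.5, -0.5, 0.8]
gripper_width: 45.1
```

```bash
python3 -c "
from valve import *
go((457.2,-133.5,70),yaw=-1.452)
"
```

```text
pos [ 456.3 -133.7   79.3] turn units [-0.02 -0.05  0.01] w 45.1 F [-0.5 -0.5  0.8]
-> [ 457.2 -133.5   70. ] units [-0.   -0.03  0.31] maxrows 0.3
```

Call:
{"name": "step_arm", "arguments": {"plan": [[[0,0,0.25],[0,0,0],45],[[0,0,0],[0,0,0],25],[[0,0,0],[0,0,0],5],[[0,0,0],[0,0,0],5],[[0,0,0],[0,0,0],5]], "newtons": 40}}

```text
time: 41.4
tcp_pos: [456.7, -132.6, 72.2]
tcp_rot: [0.748, -0.663, 0.002, -0.001]
wrist_force: [0.0, 1.4, -1.6]
gripper_width: 14.2
```

```bash
python3 -c "
from valve import *
go((457.2,-133.5,70),yaw=-1.452)
go(yaw=-.046-1.571+.785)
"
```

```text
pos [ 456.7 -132.6   72.2] turn units [-0.04 -0.02  0.02] w 14.2 F [ 0.   1.4 -1.6]
-> [ 457.2 -133.5   70. ] units [ 0.03 -0.01  0.07] maxrows 0.1
pos [ 456.7 -132.6   72.2] turn units [-0.03 -0.03 -7.73] w 14.2 F [ 0.   1.4 -1.6]
```

Call:
{"name": "step_arm", "arguments": {"plan": [[[0,0,0],[0,0,0],5],[[0,0,0],[0,0,-0.7],5],[[0,0,0],[0,0,-0.7],5],[[0,0,0],[0,0,-0.7],5],[[0,0,0],[0,0,-0.7],5]]}}

```text
time: 42.02
tcp_pos: [456.7, -132.5, 72.2]
tcp_rot: [0.82, -0.573, 0.002, -0.001]
wrist_force: [0.5, 2.0, -1.7]
gripper_width: 14.1
```

```bash
python3 -c "
from valve import *
go((457,-133.3,71),yaw=-.046-1.571+.785)
print(read_state()['torque'])
valve()
"
```

```text
pos [ 456.7 -132.5   72.2] turn units [-0.03 -0.03 -4.85] w 14.1 F [ 0.5  2.  -1.7]
-> [ 457.  -133.3   71. ] units [0.03 0.01 0.04] maxrows 0.0
[ 0.29132082 -0.05406911 -0.07139425]
wrist n 4345 angle 0.386 len 65.3 wid 41.3 pivot [ 462.9 -131.3] z 99.2
```

Call:
{"name": "step_arm", "arguments": {"plan": [[[0,0,0],[0,0,-1],5],[[0,0,0],[0,0,-1],5],[[0,0,0],[0,0,-1],5],[[0,0,0],[0,0,-1],5],[[0,0,0],[0,0,-0.6],5]]}}

```text
time: 42.7
tcp_pos: [456.6, -132.3, 72.2]
tcp_rot: [0.912, -0.409, 0.001, -0.001]
wrist_force: [-0.1, 1.2, -0.5]
gripper_width: 13.9
```

Call:
{"name": "step_arm", "arguments": {"plan": [[[0,0,0],[0,0,0],5]]}}

```text
time: 42.82
tcp_pos: [456.6, -132.3, 72.2]
tcp_rot: [0.912, -0.41, 0.001, -0.001]
wrist_force: [0.2, 1.4, -0.9]
gripper_width: 13.8
```

```bash
python3 -c "
from valve import *
go(yaw=-.046-1.571+.785)
"
```

```text
pos [ 456.6 -132.3   72.2] turn units [-0.03 -0.03 -0.16] w 13.8 F [ 0.2  1.4 -0.9]
```

Call:
{"name": "step_arm", "arguments": {"plan": [[[0,0,0],[0,0,0],30],[[0,0,0],[0,0,0],40],[[0,0,-0.8],[0,0,0],40],[[0,0,-1],[0,0,0],40],[[0,0,-1],[0,0,0],40]]}}

```text
time: 43.45
tcp_pos: [455.1, -133.2, 156.8]
tcp_rot: [0.911, -0.412, 0.0, 0.001]
wrist_force: [1.5, -0.1, 0.6]
gripper_width: 40.1
```

Call:
{"name": "step_arm", "arguments": {"plan": [[[0,0,-0.5],[0,0,0],30],[[0,0,0],[0,0,0],20]]}}

```text
time: 43.7
tcp_pos: [457.4, -134.2, 175.0]
tcp_rot: [0.911, -0.412, 0.003, 0.001]
wrist_force: [-0.9, 0.2, 0.1]
gripper_width: 20.0
```

```bash
python3 -c "
from valve import *
valve(name='w13')
go((457+4,-133.3+82,150))
"
```

```text
wrist n 1327 angle 0.76 len 71.1 wid 11.9 pivot [ 456.5 -132.8] z 98.5
pos [ 456.8 -134.   174.3] turn units [  0.03  -0.07 -10.04] w 19.8 F [ 0.5 -0.4 -0.4]
-> [461.  -51.3 150. ] units [ 0.01 -2.76  0.81] maxrows 2.8
```

View pics/w13.png

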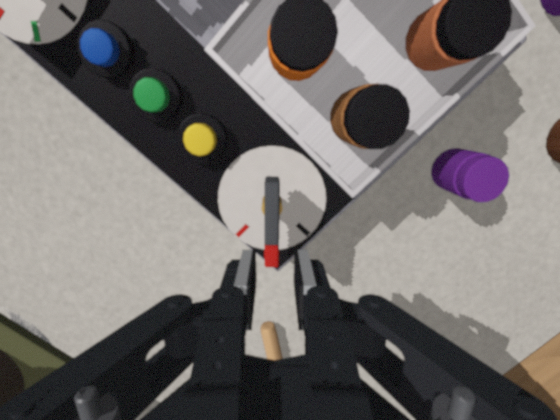

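Valve reads 0.76 rad; the pointer lies at the green tick midway between the red and black ticks. Now the yellow key.

```bash
python3 -c "
from h import *
p,d,c=grab('wrist');X=cloud(d,c);hsv=cv2.cvtColor(p,cv2.COLOR_RGB2HSV).astype(int);H,S=hsv[...,0],hsv[...,1]
K=[]
for nm,lo,hi in(('y',20,35),('g',45,85),('b',100,125)):
    m=(H>lo)&(H<hi)&(S>110)&(X[...,2]>64)&(X[...,2]<80);m[:,:60]=0
    q=max(blobs(m),key=lambda t:t[1][4]);z=np.nanmedian(X[m][:,2]);r=ray(q[0],z,c)[0];K.append(r);print(nm,q[0].round(),q[1][4],r.round(1))
yaw=-0.046+.785-1.571
go((K[0][0],K[0][1],110),(K[0][0],K[0][1],76),yaw=yaw)
"
```

```text
y [200. 139.] 787 [460.  -52.2  71.6]
g [151.  94.] 929 [462.3  -3.4  71.5]
b [99. 46.] 1133 [464.5  45.9  71.6]
pos [ 456.2 -133.8  173.5] turn units [ 0.01 -0.05 -0.22] w 20.0 F [0.1 0.4 0.3]
-> [460.  -52.2 110. ] units [-1.92 -1.92  2.12] maxrows 2.1
-> [460.  -52.2  76. ] units [0.   0.   1.13] maxrows 1.1
```

Call:
{"name": "step_arm", "arguments": {"plan": [[[-0.6,-0.6,0],[0,0,0],0],[[-0.6,-0.6,0.3],[0,0,0],0],[[-0.4,-0.4,0.6],[0,0,0],0],[[-0.1,-0.1,0.6],[0,0,0],0],[[0,0,0.3],[0,0,0],0]]}}

```text
time: 44.42
tcp_pos: [458.3, -60.1, 113.4]
tcp_rot: [0.911, -0.413, -0.001, 0.002]
wrist_force: [-0.2, -0.8, -0.3]
gripper_width: -0.1
```

```bash
python3 -c "
from h import *
go((459.5,-51.6,90),(459.5,-51.6,76),yaw=-.848)
"
```

```text
pos [458.3 -60.1 113.4] turn units [ 0.06 -0.   -0.04] w -0.1 F [-0.2 -0.8 -0.3]
-> [459.5 -51.6  90. ] units [-0.19 -0.22  0.78] maxrows 0.8
-> [459.5 -51.6  76. ] units [0.   0.   0.47] maxrows 0.5
```

Call:
{"name": "step_arm", "arguments": {"plan": [[[-0.2,-0.22,0.2],[0,0,0],0],[[0,0,0.3],[0,0,0],0],[[0,0,0.25],[0,0,0],0],[[0,0,0],[0,0,0],0]]}}

```text
time: 44.92
tcp_pos: [458.7, -51.3, 88.7]
tcp_rot: [0.911, -0.413, -0.002, 0.003]
wrist_force: [-0.0, 0.1, 0.1]
gripper_width: 0.0
```

```bash
python3 -c "
from h import *
go((459.5,-51.6,76),yaw=-.848)
"
```

```text
pos [458.7 -51.3  88.7] turn units [ 0.08  0.01 -0.05] w 0.0 F [-0.   0.1  0.1]
-> [459.5 -51.6  76. ] units [ 0.02 -0.01  0.42] maxrows 0.4
```

Call:
{"name": "step_arm", "arguments": {"plan": [[[0,0,0.3],[0,0,0],0],[[0,0,0.15],[0,0,0],0],[[0,0,0.1],[0,0,0],0],[[0,0,0],[0,0,0],0]]}}

```text
time: 45.42
tcp_pos: [459.4, -51.8, 71.7]
tcp_rot: [0.91, -0.414, -0.001, 0.003]
wrist_force: [-0.7, -0.7, 1.0]
gripper_width: -0.1
```

Call:
{"name": "step_arm", "arguments": {"plan": [[[0,0,0.13],[0,0,0],0],[[0,0,0.08],[0,0,0],0]]}}

```text
time: 45.68
tcp_pos: [459.7, -51.8, 65.8]
tcp_rot: [0.91, -0.414, -0.001, 0.002]
wrist_force: [-2.3, -0.4, 13.7]
gripper_width: -0.1
```

Call:
{"name": "step_arm", "arguments": {"plan": [[[0,0,0],[0,0,0],0],[[0,0,-0.5],[0,0,0],0],[[0,0,-0.5],[0,0,0],0],[[-0.4,-0.4,0],[0,0,0],0],[[-0.6,-0.6,0],[0,0,0],0]]}}

```text
time: 46.3
tcp_pos: [462.9, -8.5, 95.5]
tcp_rot: [0.91, -0.415, -0.0, 0.002]
wrist_force: [0.9, 0.6, -0.3]
gripper_width: -0.2
```

```bash
python3 -c "
from h import *
go((461.5,-2.6,90),(461.5,-2.6,72),yaw=-.848)
"
```

```text
pos [462.9  -8.5  95.5] turn units [ 0.05 -0.01 -0.1 ] w -0.2 F [ 0.9  0.6 -0.3]
-> [461.5  -2.6  90. ] units [-0.18 -0.09  0.18] maxrows 0.2
-> [461.5  -2.6  72. ] units [0.  0.  0.6] maxrows 0.6
```

Call:
{"name": "step_arm", "arguments": {"plan": [[[0,0,0],[0,0,0],0]]}}

```text
time: 46.42
tcp_pos: [462.6, -6.7, 94.9]
tcp_rot: [0.91, -0.414, -0.001, 0.002]
wrist_force: [-0.2, -0.6, -0.7]
gripper_width: -0.0
```

```bash
python3 -c "
from h import *
go((461.5,-2.6,72),yaw=-.848)
"
```

```text
pos [462.6  -6.7  94.9] turn units [ 0.06 -0.   -0.07] w -0.0 F [-0.2 -0.6 -0.7]
-> [461.5  -2.6  72. ] units [-0.13 -0.06  0.76] maxrows 0.8
```

Call:
{"name": "step_arm", "arguments": {"plan": [[[-0.13,-0.06,0.3],[0,0,0],0],[[0,0,0.25],[0,0,0],0],[[0,0,0.1],[0,0,0],0],[[0,0,0.05],[0,0,0],0]]}}

```text
time: 46.92
tcp_pos: [459.9, -2.6, 70.9]
tcp_rot: [0.91, -0.414, -0.002, 0.003]
wrist_force: [0.2, 2.2, 1.3]
gripper_width: 0.0
```

Call:
{"name": "step_arm", "arguments": {"plan": [[[0,0,0.13],[0,0,0],0],[[0,0,0.08],[0,0,0],0]]}}

```text
time: 47.18
tcp_pos: [460.1, -2.6, 65.6]
tcp_rot: [0.91, -0.414, -0.002, 0.002]
wrist_force: [-6.4, 1.3, 25.3]
gripper_width: 0.2
```

The start key bottomed out. Backing off, lifting clear and checking.

Call:
{"name": "step_arm", "arguments": {"plan": [[[0,0,0],[0,0,0],0],[[0,0,-0.6],[0,0,0],0],[[0,0,-1],[0,0,0],0],[[0,0,-1],[0,0,0],0],[[0,0,-1],[0,0,0],0]]}}

```text
time: 47.8
tcp_pos: [458.9, -3.5, 174.8]
tcp_rot: [0.91, -0.415, -0.003, 0.004]
wrist_force: [0.4, 0.9, 0.4]
gripper_width: 0.2
```

Call:
{"name": "step_arm", "arguments": {"plan": [[[-0.6,0.6,-0.5],[0,0,0],0],[[-0.6,0.8,0],[0,0,0],0],[[-0.6,0.8,0],[0,0,0],0],[[-0.3,0.3,0],[0,0,0],0],[[0,0,0],[0,0,0],0]]}}

```text
time: 48.42
tcp_pos: [362.6, -6.2, 193.4]
tcp_rot: [0.91, -0.416, 0.001, 0.003]
wrist_force: [0.3, 0.3, 0.3]
gripper_width: -0.1
```

```bash
python3 -c "
from valve import *
from find import find
go();find('t9');valve(name='w14');grab('scene','s9')
"
```

```text
pos [362.6  -6.2 193.4] turn units [  0.07  -0.04 -10.14] w -0.1 F [0.3 0.3 0.3]
black [354.  225.5] 149 [ 465.1 -165.7   58. ]
blackP [330.3 165.8] 151 [637.5 -91.9 112. ]
blackP [346.7 165.7] 153 [ 637.9 -140.7  112. ]
blackP [321.7 190.8] 152 [560.9 -65.2 112. ]
blackP [345.8 192.4] 157 [ 556.1 -136.5  112. ]
whiteB [186.1 182. ] 139 [598.2 348.   68. ]
wrist n 1360 angle 0.751 len 72.7 wid 14.0 pivot [ 456.  -133.2] z 99.1
```

View pics/w14.png

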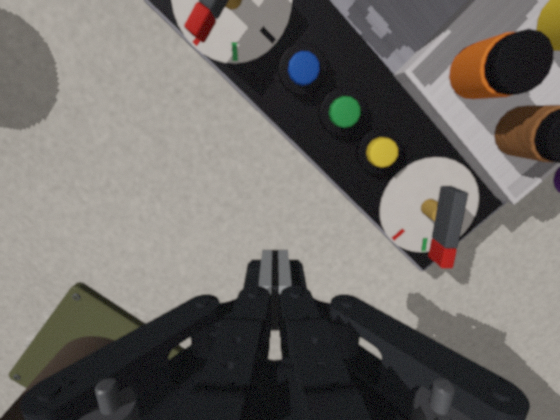

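View pics/s9.png

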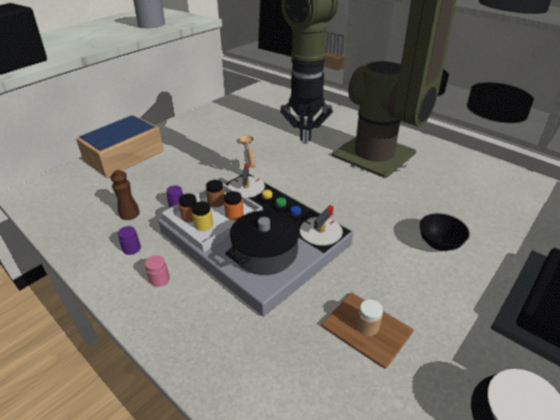

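The yellow jar was knocked about 30 mm sideways inside the pan. I'll check that it still stands flat.

```bash
python3 -c "
from h import *
p,d,c=grab('top');X=cloud(d,c);V=p.max(2)
m=(V<55)&(X[...,2]>95)&(X[...,2]<130);m[:,:310]=0;m[:,365:]=0;m[:150]=0;m[205:]=0
n,l,s,ce=cv2.connectedComponentsWithStats(m.astype(np.uint8))
for i in range(1,n):
    if s[i,4]<60: continue
    P=X[l==i];A=np.c_[P[:,:2]-P[:,:2].mean(0),np.ones(len(P))];k=np.linalg.lstsq(A,P[:,2],rcond=None)[0]
    q=ray(ce[i],112,c)[0][:2]-w2(48,-93);cc,ss=np.cos(YAW),np.sin(YAW)
    print('capz',k[2].round(1),'slope',k[:2].round(3),'pan xy',np.round([cc*q[0]+ss*q[1],-ss*q[0]+cc*q[1]],1))
a=p[140:260,290:400,::-1];cv2.imwrite('pics/c9.png',cv2.resize(a,None,fx=4.5,fy=4.5,interpolation=cv2.INTER_CUBIC))
b,_,_=grab('scene');cv2.imwrite('pics/c10.png',cv2.resize(b[160:260,150:300,::-1],None,fx=5,fy=5,interpolation=cv2.INTER_CUBIC))
"
```

```text
capz 112.7 slope [ 0.001 -0.005] pan xy [35.5 10.6]
capz 112.4 slope [0.028 0.003] pan xy [ 38.2 -38.5]
capz 112.9 slope [-0.007  0.006] pan xy [-42.2  33.6]
capz 112.6 slope [ 0.069 -0.011] pan xy [-43.8 -38.2]
```

View pics/c9.png

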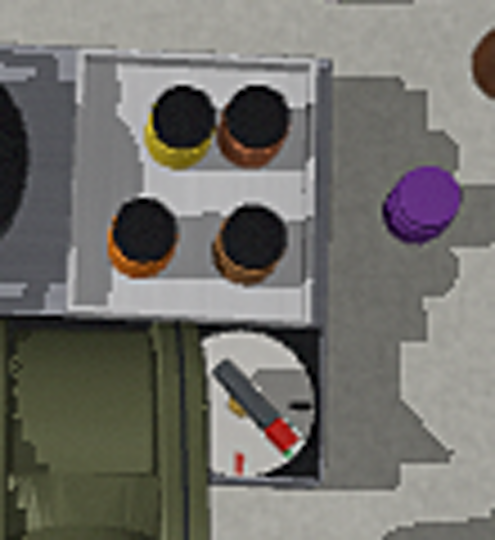

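View pics/c10.png

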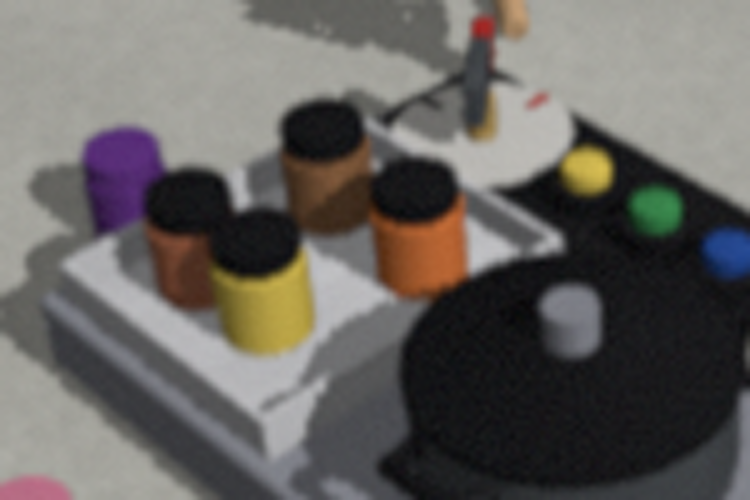

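All four jars stand flat with their caps at 112.4–112.9 mm, inside the limits. The valve pointer covers the green tick and the keys are up. Handing in.

```bash
python3 -c "
from bench import *
print(read_state()['wrist_force'],close_job())"
```

```text
the job is handed in; nothing more can be done
[-0.99049931 -0.30647117 -0.37228509] None
```

The job is handed in after about 49 s on the robot's clock; no verdict is reported. I moved the one white-capped jar to the cooling board. The four black-capped jars (yellow, red, brown, orange) now stand in the pan, which is in the right bay. I turned the right valve to the green tick, then pressed the yellow key and last the green start key. No fifth black-capped jar and no second white-capped one were in view.

**Last checks:**
- **Jars in the pan:** all four stand upright with their caps at 112.4–112.9 mm (112 expected). They sit within 44 mm of the pan centre in x and 39 mm in y, inside the limits. The cap-slope fit was near zero for three jars but 0.07 rad for the brown one. I put that down to depth noise, as the jar looks upright and its limit is 0.12 rad.
- **White jar:** upright on the board, within about 1 mm of its centre.
- **Valve:** 0.75–0.76 rad by the wrist camera, against 0.785 ± 0.13.
- **Keys:** both bottomed out at about 14 N and 25 N, and they look up again in the last pictures. I have no direct reading of their travel.
- **Robot:** clear of everything, fingers shut.

**Disagreements:**
- The yellow jar was knocked about 30 mm sideways inside the pan during the run. It stayed upright and in place, so I left it there.
- The top and wrist cameras differed by about 3 mm in x, so I used the wrist values for the valve and mostly those for the keys.

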